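# Clamp the nail header and trip the ready switch

## Task

Slide the nail header that lies in the clamping jig along until its head is home against the end stop, then turn the eccentric knob anticlockwise until its lobe holds the header firmly against the fence, and let go of the knob. Then report the work clamped: press the roller of the lever switch down under its guard until it clicks, without driving the lever to the end of its travel, and let it spring back. Leave everything else on the bench where it is.

Things in the scene. Friction and masses are not known exactly. Their poses are not given: they have to be found in the camera images.
- jig: Clamping jig: a dark steel bed plate 150 x 270 x 12 mm fixed to the bench, carrying a fence, an end stop and the eccentric knob. Origin on the bench under the knob's pivot, z up; the plate spans x -55 to +95 mm, y -150 to +120 mm. The header lies on the plate (z = 12 mm) along y, between knob and fence.
- fence (a point): Middle of the fence's clamping face (jig x +62, y 0, z 23 mm), which looks to the jig's -x. The fence is a block along the jig's y, y -65 to +65 mm, x +62 to +82 mm, top at z 34 mm.
- stop (a point): Middle of the end stop's face (jig x +50, y +95, z 25 mm), which looks to the jig's -y. The stop is a block x +22 to +78 mm, 18 mm thick, top at z 38 mm.
- cam: Eccentric knob turning on the jig's vertical pivot; origin on the pivot, on top of the bed plate. Bright disc, radius 26 mm, centre 12 mm off the pivot, z 2 to 16 mm. Its yaw relative to the jig is the turn: 0 to 1.9 rad, starts between 0 and 0.25, grows anticlockwise seen from above and brings the lobe towards the fence. It stays where it is left.
- cam_grip (a point): Middle of the knob's dark grip bar, on the pivot, 53 mm above the bench. The bar is 70 x 16 x 26 mm (top 66 mm above the bench), its long side turned -0.6 rad (clockwise from above) from cam's x axis. Turning takes 0.1 to 0.6 N m.
- lobe (a point): Centre of the knob's eccentric disc, 12 mm off the pivot. With the header flat on the fence the disc first touches it at a turn of about 0.96 rad and holds it firmly (tens of newtons) from about 1.08 rad; each further 0.1 rad squeezes some 1 mm more. The disc's drag presses the header towards the end stop.
- header: Nail header, loose in the jig: a flat steel bar 180 mm long, 30 mm wide, 14 mm thick, about 0.6 kg, with a raised head (24 mm tall, dark hole in its top) over the last 32 mm at its +y end. Origin under its middle, y towards the head. Starts 30 to 60 mm short of the end stop, a few mm clear of the fence. (The small header upright in a spring clip is not part of the job.)
- header_head (a point): Middle of the header's head end face, the face that comes against the end stop, 7 mm above the bed plate.
- header_tail (a point): Middle of the header's tail end face (the end away from the head), 7 mm above the bed plate.
- switch: Stand of the roller-lever switch, fixed to the bench: base plate 120 x 190 x 12 mm. Origin on the bench under the lever's pivot (pivot at z 95 mm); the lever points to -x. Grey switch housing beside the lever: y +17 to +53, x -12 to +33 mm, up to z 138 mm.
- guard (a point): Middle of the guard over the roller: three level bars one above another, 18 mm thick, along the switch's y (-95 to +95 mm), at switch x -69 to -51 mm, z 163 to 247 mm, carried by side arms at y -85 and +85 mm. The roller can be reached only from the switch's -x side with the tool tilted 25 to 45 degrees, tip leading under the guard.
- roller (a point): Centre of the steel roller (26 mm diameter, 24 mm wide along the switch's y) at the end of the 75 mm lever, which points to the switch's -x, at rest 0.25 rad above level: roller centre then 114 mm above the bench, 73 mm from the pivot.
- trip_arm (a joint): Lever angle: 0 at rest, grows as the roller is pressed down, clicks at 0.40 rad (roller 30 mm below rest), solid end stop at 0.80 rad (roller 57 mm below rest); keep below 0.68 rad (roller 49 mm below rest). A spring returns it; about 2 N at the roller at rest, 5 N at the click.
- tankard: Bystander: pewter tankard with handle, 120 mm tall, 84 mm across; origin under its middle. Leave alone.
- mold: Bystander: rusted nail mold block 90 x 120 x 35 mm with three holes; origin under its middle. Leave alone.
- flint: Bystander: grey flint striker block 60 x 80 x 35 mm; origin under its middle. Leave alone.
- rod0: Bystander: tapered rusty nail rod lying on the bench, 150 mm long, 10 mm thick, point to its +x; origin underneath, 70 mm from its blunt end. Leave alone.
- rod1: Bystander: tapered rusty nail rod lying on the bench, 150 mm long, 10 mm thick, point to its +x; origin underneath, 70 mm from its blunt end. Leave alone.
- rod2: Bystander: tapered rusty nail rod lying on the bench, 150 mm long, 10 mm thick, point to its +x; origin underneath, 70 mm from its blunt end. Leave alone.
- rod3: Bystander: tapered rusty nail rod lying on the bench, 150 mm long, 10 mm thick, point to its +x; origin underneath, 70 mm from its blunt end. Leave alone.
Things that resemble listed ones, but are neither listed nor needed, are in the scene too. There is more than one size of the header; the one meant has the size given above.

How it is judged:
By the outcome, as a careful person would: the job done as asked, in the order asked, and still so for the second after the job is handed in, with the robot touching nothing.
It also fails if it takes over 64 s, if anything falls off the work surface, if the arm or the gripper's body presses on something with over 40 N, if the wrist force passes 120 N, or if a joint passes its speed limit or range.

## Robot

A 7-joint arm with a two-finger parallel gripper is mounted at the origin on the work surface. World frame = base frame: x ahead of the robot, y to its left, z up, the work surface at z = 0. Lengths are in mm, angles in rad, forces in N, time in s.
With the tool pointing down it reaches from about 400 to 875 mm from the base axis. Payload 4.4 kg.
Tool frame: the origin (TCP) lies between the finger pads; the fingertips stand ctrl.finger_overhang ahead of it and the grasp point (between the pads) lies 11 mm behind it (ctrl.finger_overhang is the distance from the TCP to the fingertips, in mm); z points along the fingers, y is the direction in which the jaws open and shut (so a half turn about z gives the same grasp; the last joint's range is limited). The gripper opens to 85 mm and grips with 20 to 120 N. Pads are 22 mm wide; open, the fingers measure 114 mm over their backs; the gripper's body (76 mm by 85 mm) begins 54 mm behind the grasp point. The pads swing forward as they close: fully open they stand 13 mm farther back than shut.
Start: joints at [1.058, 0.628, 0.038, 1.517, -0.027, 0.996, -0.02], TCP at [280.881, -586.194, 239.313] pointing down, gripper open.
Joint ranges: [-3.06, 3.06], [-0.37, 2.12], [-1.25, 1.32], [0.18, 2.47], [-1.1, 4.24], [0.23, 1.98], [-2.94, 2.94]. Speed limits (rad/s): [2.57, 2.57, 3.14, 3.14, 3.14, 3.14, 3.14].

## Interface

Orientations are given as [roll, pitch, yaw] about the fixed x, y, z axes, in that order (R = Rz(yaw) Ry(pitch) Rx(roll)).
In Python, from cell import ctrl gives the robot as it stands. The module is installed in compiled form; this text tells all that it offers.
- The arm moves only by the tool step_arm, never from a script. Its argument "deltas" is a list that holds one entry, the list of rows, each a list of 7 numbers: the opening, from 0 (shut) to 1 (fully open), then the shift along the world's x, y, z in mm, then the turn, a rotation vector about the world's x, y, z in rad. In form: [[[grip, tx, ty, tz, rx, ry, rz], ...]]. A call has 1 to 10 rows; each row shifts and turns the commanded pose from where the row before left it; what a row does not reach is not made up. A row lasts 1/12 s, in which the tool goes at most 41.7 mm and 7.16 degrees, less where a joint would pass 70% of its speed; a pose out of reach is approached as far as the arm can. A call is refused whole if a number of a shift passes 41.7 or a number of a turn 0.125, either way. A call with a gripper value outside its range is refused whole. The fingers move at their own pace and stop on an object; the grip force is fixed at half the most. Time passes only in rows, so rows that do not move let the fingers close. It gives the time, the measured TCP pose, the force and the opening at its end, in the units of the state.
- ctrl.read_state(): the state, without advancing time (a new reading comes with each control period).
- ctrl.get_image(name): name is "scene" or "top" or "wrist"; returns (picture, depth): 420x560x3 uint8, red, green, blue; 420x560 float32, mm along the optical axis (not along the pixel's ray), 0 where there is no reading.
- ctrl.camera_info(name): a dict with "intrinsics" (3x3 intrinsics, pixels), "distortion" ([k1, k2, p1, p2, k3] as OpenCV has them; the pictures are not rectified), "rvec" (rotation vector, rad) and "tvec" (3), from world to camera coordinates, as OpenCV has them. Camera axes: x right, y down, z forward; pixel columns grow to the right and rows downward; lengths in mm; the calibration is good to about 2 mm. A picture is of the moment at which its call begins: read the wrist's pose just before it. camera_info takes no time and is no camera call; for the wrist camera it gives the pose at the moment of the call.
- ctrl.finish_job(): hands the job in, once; it reports no verdict.
The state is a dict: "clock": time; "qpos": joint angles; "qd": joint speeds; "tau": joint torques, N m; "eef_pos": TCP position; "tool_rot": TCP orientation; "force": force on the tool from outside, world axes, zero at the start; "torque": the same for the moment, N m; "width": finger opening in mm.
Only numpy, scipy, OpenCV 4.12 (cv2) and the standard library are available. Lean on these libraries where they do the work, as an engineer would, in place of code of your own. Each camera call takes 0.05 s, during which the arm holds its last target.

## Working session

There is one attempt and no reset: what is moved stays moved. The work goes in short steps, Python scripts to look and compute and a tool call to move; the robot and the scene stay as the last step left them, time stands still between calls to the robot, and variables do not carry over. Pictures are saved under pics/ and viewed, and the job is handed in when it is done.

Besides the shell and the picture viewer there is one more tool, called after "Call:" by a JSON object that holds its "name" and its "arguments", one argument or row to a line. step_arm: Moves the arm, as the interface text tells. Its arguments: {"type":"object","properties":{"deltas":{"type":"array"}},"required":["deltas"]}

```bash
mkdir -p pics; python3 - <<'E'
from cell import ctrl
import cv2,numpy as np
s=ctrl.read_state();print(s); print(ctrl.finger_overhang)
for n in ["scene","top","wrist"]:
    im,d=ctrl.get_image(n);ci=ctrl.camera_info(n)
    cv2.imwrite(f"pics/{n}0.png",im[:,:,::-1]);np.savez(f"pics/{n}0.npz",im=im,d=d,K=ci["intrinsics"],D=ci["distortion"],r=ci["rvec"],t=ci["tvec"])
    print(n,ci)
E
```

```text
{'clock': 0.0, 'qpos': array([ 1.05816942,  0.62933479,  0.03840216,  1.51837855, -0.0269669 ,
        0.99629386, -0.01996132]), 'qd': array([ 1.18871635e-03, -2.20326415e-04,  1.69271429e-03, -8.15972147e-04,
        8.06128239e-05,  2.77258172e-04,  2.57581243e-04]), 'tau': array([ 2.71093122e-04, -5.63396144e+01,  1.22591950e+00, -1.93445510e+01,
        1.07978008e-02,  1.05816830e-02, -1.84247148e-05]), 'eef_pos': array([ 280.64224459, -585.61297901,  238.39232628]), 'tool_rot': array([-3.13969527e+00,  2.89828465e-05,  4.46915575e-01]), 'force': array([ 3.56765101e-01,  2.59599904e-01, -6.60900687e-05]), 'torque': array([-0.05226868, -0.00210574, -0.00490705]), 'width': 85.41413816172431}
8.0
scene {'intrinsics': array([[468.77944932,   0.        , 281.42569901],
       [  0.        , 468.77944932, 211.26264639],
       [  0.        ,   0.        ,   1.        ]]), 'distortion': array([-0.0416458,  0.       ,  0.       ,  0.       ,  0.       ]), 'rvec': array([ 0.92588818,  2.37713461, -1.18310048]), 'tvec': array([ 347.8631891 , -137.8739368 , 1716.49371976])}
top {'intrinsics': array([[387.34503406,   0.        , 285.85129833],
       [  0.        , 387.34503406, 209.01717353],
       [  0.        ,   0.        ,   1.        ]]), 'distortion': array([-0.0799905,  0.       ,  0.       ,  0.       ,  0.       ]), 'rvec': array([ 2.15905934, -2.13193983,  0.10070711]), 'tvec': array([ 102.12573834,  538.60174932, 1076.66747222])}
wrist {'intrinsics': array([[317.11193247,   0.        , 278.81056024],
       [  0.        , 317.11193247, 205.6029012 ],
       [  0.        ,   0.        ,   1.        ]]), 'distortion': array([-0.03062782,  0.        ,  0.        ,  0.        ,  0.        ]), 'rvec': array([-2.45343991,  1.54418264,  0.21800817]), 'tvec': array([-649.96610169,  -36.1158786 ,  377.95465165])}
```

View pics/scene0.png

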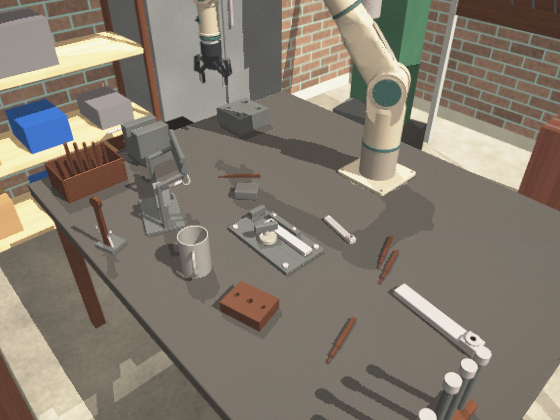

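View pics/top0.png

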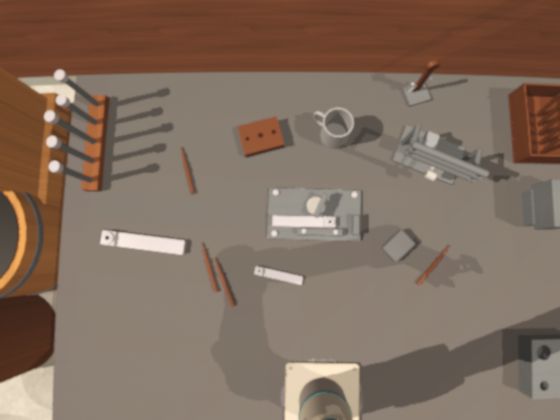

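View pics/wrist0.png

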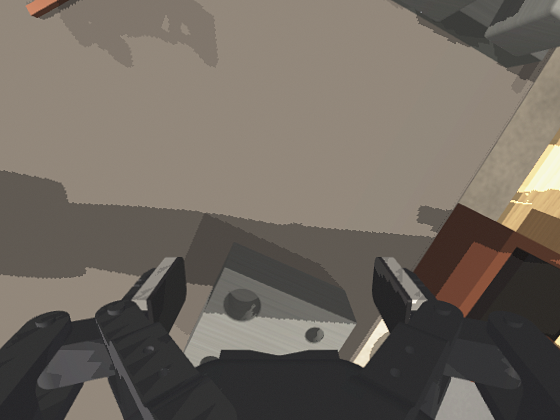

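The top view shows the jig at about (314,213), with the header bar in it from (273,221) to (336,221) and the head on the right. The knob is at (315,205) and the switch stand at (437,155), with its roller near (431,173). Header lookalikes are the large one at (143,242) and the small one at (279,275). The one in the jig fits the description. Next I'll take close crops.

```bash
cat > h.py <<'E'
import numpy as np,cv2
def load(n):
    z=np.load(f"pics/{n}.npz");return z
def ray(z,uv):
    uv=np.array(uv,float).reshape(-1,1,2)
    p=cv2.undistortPoints(uv,z['K'],z['D']).reshape(-1,2)
    R=cv2.Rodrigues(z['r'])[0];C=-R.T@z['t']
    return C,np.c_[p,np.ones(len(p))]@R
def onz(z,uv,h):
    C,d=ray(z,uv);s=(h-C[2])/d[:,2];return C+d*s[:,None]
def dep(z,uv):
    C,d=ray(z,uv);dd=np.array([z['d'][int(round(v)),int(round(u))] for u,v in uv]);return C+d*dd[:,None]
def proj(z,P):
    return cv2.projectPoints(np.array(P,float).reshape(-1,1,3),z['r'],z['t'],z['K'],z['D'])[0].reshape(-1,2)
def cloud(z):
    H,W=z['d'].shape;u,v=np.meshgrid(np.arange(W),np.arange(H))
    uv=np.c_[u.ravel(),v.ravel()];C,d=ray(z,uv);P=C+d*z['d'].reshape(-1,1)
    P[z['d'].ravel()==0]=np.nan
    return P.reshape(H,W,3)
E
python3 - <<'E'
from h import *
z=load('top0');im=z['im'][:,:,::-1]
cv2.imwrite('pics/jigc.png',cv2.resize(im[175:255,255:375],None,fx=6,fy=6,interpolation=cv2.INTER_NEAREST))
cv2.imwrite('pics/swc.png',cv2.resize(im[110:200,380:500],None,fx=6,fy=6,interpolation=cv2.INTER_NEAREST))
z=load('scene0');im=z['im'][:,:,::-1]
cv2.imwrite('pics/sc2.png',cv2.resize(im[100:290,110:350],None,fx=3,fy=3,interpolation=cv2.INTER_NEAREST))
E
```

```text
(no output)
```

View pics/jigc.png

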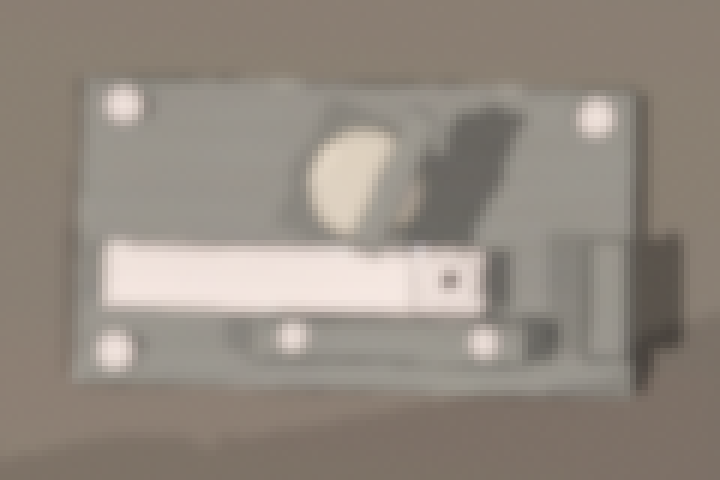

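View pics/swc.png

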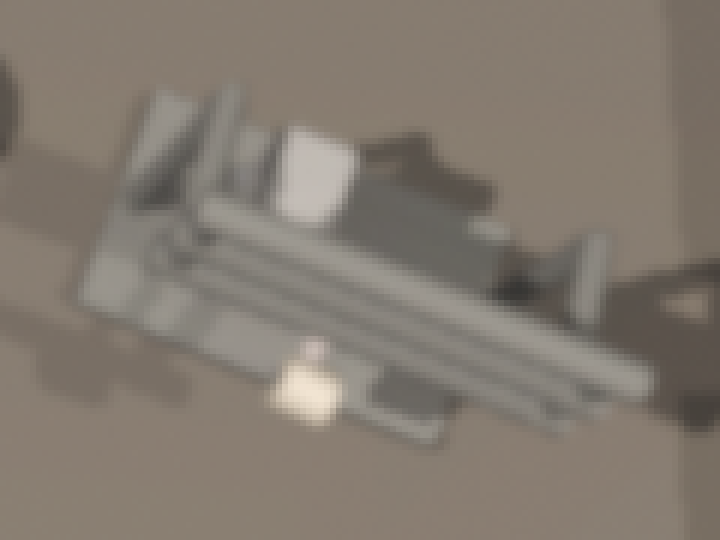

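View pics/sc2.png

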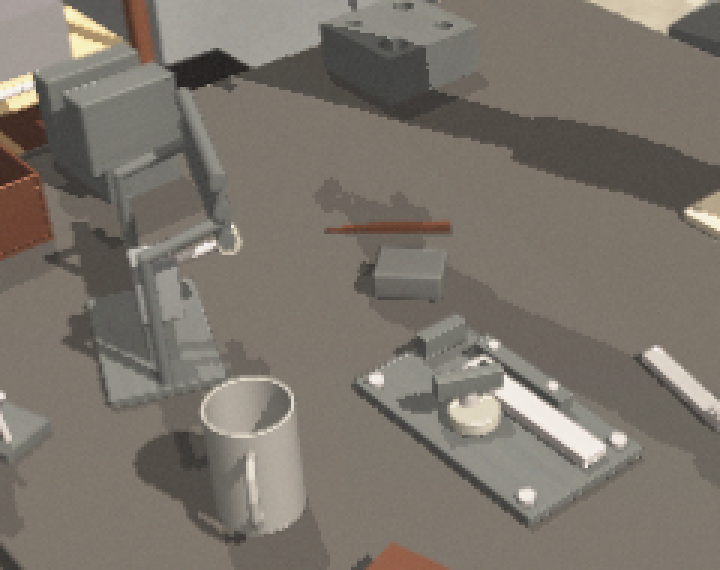

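```bash
python3 - <<'E'
from h import *
z=load('top0')
c=np.array([(85,78),(638,88),(635,392),(72,382)],float)/6+[255,175]-0.5
P=onz(z,c,12);print(P)
loc=np.array([(-55,-150),(-55,120),(95,120),(95,-150)],float)
def fit(L,P):
    cl,cp=L.mean(0),P.mean(0);A=(L-cl);B=P-cp
    a=np.arctan2((A[:,0]*B[:,1]-A[:,1]*B[:,0]).sum(),(A*B).sum())
    R=np.array([[np.cos(a),-np.sin(a)],[np.sin(a),np.cos(a)]]);t=cp-R@cl
    return a,t,P-(L@R.T+t)
print(fit(loc,P[:,:2]))
X=cloud(z)
def hdr():
    pass
# header
for q in [(102,240),(103,307),(487,250),(484,315)]:
    print(onz(z,[(np.array(q)/6+[255,175]-.5)],26))
# switch: points by height
m=(X[...,2]>235)&(X[...,2]<260);v,u=np.nonzero(m[110:200,380:500]);print(len(u))
Q=X[110:200,380:500][m[110:200,380:500]];print(np.c_[Q[:,:2].min(0),Q[:,:2].max(0)])
cc,(w,h),a=cv2.minAreaRect(Q[:,:2].astype(np.float32));print(cc,w,h,a,Q[:,2].mean())
print(dep(z,[(431,175),(431,177),(431,178),(432,179)]), onz(z,[(431,177)],120))
base=np.array([(155,90),(80,298),(430,443)],float)/6+[380,110]-.5
print(onz(z,base,12))
C,_=ray(z,[(0,0)]);print(C)
w=load('wrist0');print(ray(w,[(280,210)]))
E
```

```text
[[ 603.37976778  161.19944379   12.        ]
 [ 601.15511766 -109.97766554   12.        ]
 [ 452.55323713 -107.22890752   12.        ]
 [ 454.06408141  164.57645016   12.        ]]
(np.float64(3.131517094515299), array([547.63590501,  11.94158382]), array([[-0.76465383, -0.18037996],
       [-0.26894902, -1.37119395],
       [ 1.12155674, -0.13374422],
       [-0.08795389,  1.68531813]]))
[[521.86751217 150.38816449  26.        ]]
[[489.55627713 149.30573871  26.        ]]
[[519.12754535 -34.48146754  26.        ]]
[[487.88227752 -33.02843733  26.        ]]
634
[[ 594.21434448  678.15702162]
 [-375.86637098 -193.83892007]]
(637.274169921875, -285.1960754394531) 190.28271484375 19.237987518310547 68.63932037353516 246.00561206593702
[[ 621.64352176 -279.18560754  125.63507513]
 [ 616.2259167  -279.00997169  125.56923955]
 [ 614.00473447 -279.74200315  123.21119108]
 [ 611.90421831 -283.34612735  120.39684161]] [[ 617.40213567 -280.97244123  120.        ]]
[[ 800.74404079 -247.26956106   12.        ]
 [ 692.75448803 -206.42422138   12.        ]
 [ 621.96690511 -378.98951865   12.        ]]
[ 402.722301     77.21140762 1136.48031366]
(array([ 343.52524502, -556.70149231,  372.40282387]), array([[-0.25864512, -0.1266411 , -0.9577427 ]]))
```

Measured so far, all consistent with the given sizes:
- **Jig:** origin about (547.6, 11.9), yaw 3.13, residuals under 1.7 mm.
- **Header:** x 488–520, tail y about 150, head y about -33.
- **Switch:** yaw about -0.373, origin about (693, -307). The guard bar measures 190 x 19 mm, as it should.

I'll move the wrist camera over the jig.

Call:
{"name": "step_arm", "arguments": {
  "deltas": [
    [[0,10,31,3,0,0,-0.022],[0,10,31,3,0,0,-0.022],[0,10,31,3,0,0,-0.022],[0,10,31,3,0,0,-0.022],[0,10,31,3,0,0,-0.022],[0,10,31,3,0,0,-0.022],[0,10,31,3,0,0,-0.022],[0,10,31,3,0,0,-0.022],[0,10,31,3,0,0,-0.022],[0,10,31,3,0,0,-0.022]]
  ]
}}

```text
clock: 0.98
eef_pos: [381.0, -274.6, 269.4]
tool_rot: [-3.141, 0.0, 0.226]
force: [0.5, 0.4, -0.4]
width: -0.2
```

Call:
{"name": "step_arm", "arguments": {
  "deltas": [
    [[0,10,31,3,0,0,-0.022],[0,10,31,3,0,0,-0.022],[0,10,31,3,0,0,-0.022],[0,10,31,3,0,0,-0.022],[0,10,31,3,0,0,-0.022],[0,10,31,3,0,0,-0.022],[0,10,31,3,0,0,-0.022],[0,10,31,3,0,0,-0.022],[0,10,31,3,0,0,-0.022],[0,10,31,3,0,0,-0.022]]
  ]
}}

```text
clock: 1.82
eef_pos: [480.9, 35.4, 299.4]
tool_rot: [3.141, 0.0, 0.006]
force: [0.7, -1.5, -0.1]
width: -0.1
```

Call:
{"name": "step_arm", "arguments": {
  "deltas": [
    [[0,0,0,0,0,0,0],[0,0,0,0,0,0,0]]
  ]
}}

```text
clock: 1.98
eef_pos: [481.1, 35.8, 299.2]
tool_rot: [-3.141, 0.0, 0.011]
force: [-0.6, -0.4, 0.4]
width: 0.1
```

```bash
cat > snap.py <<'E'
import sys
from cell import ctrl
import cv2,numpy as np
def snap(n,tag):
    ci=ctrl.camera_info(n);im,d=ctrl.get_image(n)
    cv2.imwrite(f"pics/{tag}.png",im[:,:,::-1]);np.savez(f"pics/{tag}.npz",im=im,d=d,K=ci["intrinsics"],D=ci["distortion"],r=ci["rvec"],t=ci["tvec"])
if __name__=="__main__":
    s=ctrl.read_state();print({k:np.round(s[k],3) for k in ['clock','eef_pos','tool_rot','qpos','force','torque','width']})
    for a in sys.argv[1:]:
        n,t=a.split(':');snap(n,t)
E
python3 snap.py wrist:w1
```

```text
{'clock': np.float64(1.983), 'eef_pos': array([481.063,  35.836, 299.159]), 'tool_rot': array([-3.141,  0.   ,  0.011]), 'qpos': array([-0.132,  0.316, -0.   ,  1.889, -0.   ,  0.936, -1.691]), 'force': array([-0.601, -0.424,  0.439]), 'torque': array([-0.051,  0.071, -0.031]), 'width': np.float64(0.078)}
```

View pics/w1.png

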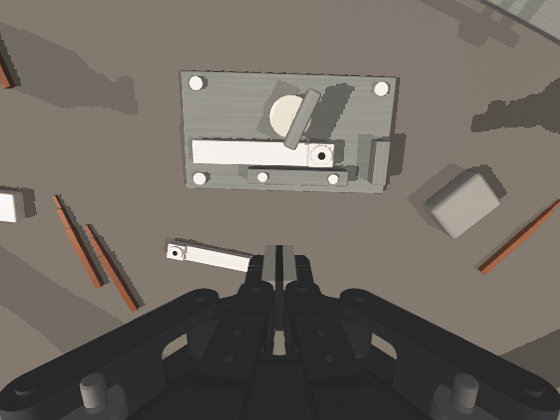

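The view shows the jig plate from (182,71) to (395,77) and down to (384,192). The header runs from (193,152) to (334,155) with its holed head on the right, knob bar (302,118), disc (288,112) and stop (380,160). This confirms the choice of header. I'll measure it in this view.

```bash
python3 - <<'E'
from h import *
z=load('w1');X=cloud(z)
im=z['im'];
def fit(L,P):
    cl,cp=L.mean(0),P.mean(0);A=(L-cl);B=P-cp
    a=np.arctan2((A[:,0]*B[:,1]-A[:,1]*B[:,0]).sum(),(A*B).sum())
    R=np.array([[np.cos(a),-np.sin(a)],[np.sin(a),np.cos(a)]]);t=cp-R@cl
    return a,t,P-(L@R.T+t)
hsv=cv2.cvtColor(im,cv2.COLOR_RGB2HSV)
# plate mask by depth
sub=np.zeros(im.shape[:2],bool);sub[50:205,165:410]=1
print('bench z',np.nanmedian(X[60:66,200:380,2]),'plate',np.nanmedian(X[85:95,200:260,2]))
m=sub&(X[...,2]>7)
P=X[m];r=cv2.minAreaRect(P[:,:2].astype(np.float32));print('plate',r)
m=sub&(X[...,2]>57)
P=X[m];r=cv2.minAreaRect(P[:,:2].astype(np.float32));print('bar',r,np.median(P[:,2]),P[:,:2].mean(0))
# header bright
mm=(sub&(hsv[...,2]>200)).astype(np.uint8)
n,l,st,c=cv2.connectedComponentsWithStats(mm)
for i in range(1,n):
    if st[i,4]>40: print(st[i],c[i],np.nanmedian(X[l==i],axis=0))
i=max(range(1,n),key=lambda i:st[i,4])
P=X[(l==i)];P=P[(P[:,2]>22)&(P[:,2]<32)]
r=cv2.minAreaRect(P[:,:2].astype(np.float32));print('hdr bar',r)
P=X[(l==i)];P=P[(P[:,2]>32)];r=cv2.minAreaRect(P[:,:2].astype(np.float32));print('head',r,np.median(P[:,2]))
screws=np.array([c[i] for i in range(1,n) if 40<st[i,4]<400])
print(onz(z,screws,12))
big=cv2.resize(im[55:205,165:410,::-1],None,fx=3.2,fy=3.2,interpolation=cv2.INTER_CUBIC);cv2.imwrite('pics/w1c.png',big)
E
```

```text
bench z -0.7541871083943192 plate 11.348854061858106
plate ((526.63525390625, 25.290115356445312), (270.40899658203125, 150.2243194580078), 89.04234313964844)
bar ((546.1087646484375, 10.62887954711914), (16.403888702392578, 69.15087127685547), 65.70002746582031) 64.85195391776338 [546.95540407  10.5372475 ]
[189  76  13  14 141] [195.19858156  82.71631206] [588.20602839 139.67781499  17.23571838]
[374  82  14  14 150] [380.82666667  88.40666667] [584.98516804 -90.48712713  17.16247313]
[270  95  32  42 851] [283.85663925 112.98589894] [554.43026253  29.75752445  27.13828933]
[ 192  140  142   27 3040] [260.12927632 153.19111842] [503.61056967  60.74497664  25.29846904]
[193 173  13  12 116] [198.90517241 178.35344828] [468.53116339 141.54644298  17.04860823]
[258 173   9   9  69] [261.97101449 176.89855072] [474.86115791  56.37403565  36.16778969]
[328 175  10   9  72] [332.59722222 178.91666667] [473.36165858 -33.66274944  36.0669248 ]
hdr bar ((503.65179443359375, 56.539005279541016), (178.4723358154297, 29.212881088256836), 89.17121124267578)
head ((503.9206237792969, -0.015115737915039062), (62.66946792602539, 26.8789119720459), 87.51742553710938) 34.850739264618
[[588.9952062  140.97984207  12.        ]
 [585.11290425 -91.89491825  12.        ]
 [467.3790464  142.88977664  12.        ]
 [470.30776538  57.67028988  12.        ]
 [468.70465963 -37.60905613  12.        ]]
```

View pics/w1c.png

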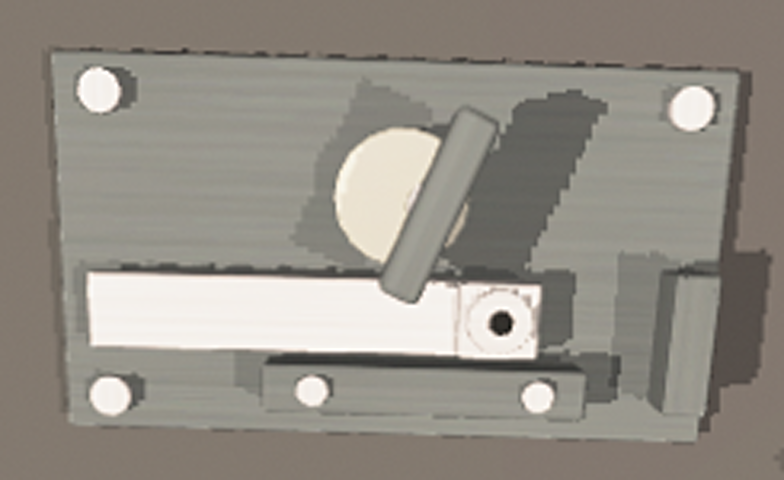

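Refined:
- **Jig:** origin about (546.5, 10.3), yaw 179.0°.
- **Knob:** bar at -24.3°, so the turn is about 0.19 rad, within the allowed start range.
- **Header:** centre x about 503.7, tail y about 146, and about 50 mm to go to the stop.

Next I'll go behind the tail and down.

Call:
{"name": "step_arm", "arguments": {
  "deltas": [
    [[0,2.9,18,-25,0,0,-0.004],[0,2.9,18,-25,0,0,-0.004],[0,2.9,18,-25,0,0,-0.004],[0,2.9,18,-25,0,0,-0.004],[0,2.9,18,-25,0,0,-0.004],[0,2.9,18,-25,0,0,-0.004],[0,2.9,18,-25,0,0,-0.004],[0,2.9,18,-25,0,0,0],[0,0,0,-20,0,0,0],[0,0,0,-20,0,0,0]]
  ]
}}

```text
clock: 2.87
eef_pos: [504.0, 177.1, 57.9]
tool_rot: [3.141, 0.001, -0.021]
force: [0.8, -0.0, -0.1]
width: 0.0
```

Call:
{"name": "step_arm", "arguments": {
  "deltas": [
    [[0,0,0,-15,0,0,0],[0,0,0,-10,0,0,0],[0,0,0,-8,0,0,0],[0,0,0,0,0,0,0],[0,0,0,0,0,0,0]]
  ]
}}

```text
clock: 3.28
eef_pos: [504.4, 177.1, 26.5]
tool_rot: [3.141, -0.0, -0.022]
force: [0.2, -0.9, 0.3]
width: 0.1
```

```bash
python3 snap.py wrist:w2 scene:s2
```

```text
{'clock': np.float64(3.283), 'eef_pos': array([504.366, 177.119,  26.53 ]), 'tool_rot': array([ 3.141, -0.   , -0.022]), 'qpos': array([-3.900e-01,  7.980e-01, -1.000e-03,  1.987e+00,  3.000e-03,
        3.570e-01, -1.987e+00]), 'force': array([ 0.217, -0.937,  0.307]), 'torque': array([ 0.079, -0.049, -0.001]), 'width': np.float64(0.087)}
```

View pics/w2.png

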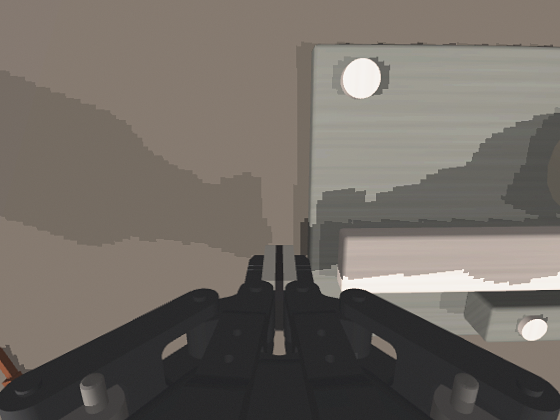

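View pics/s2.png

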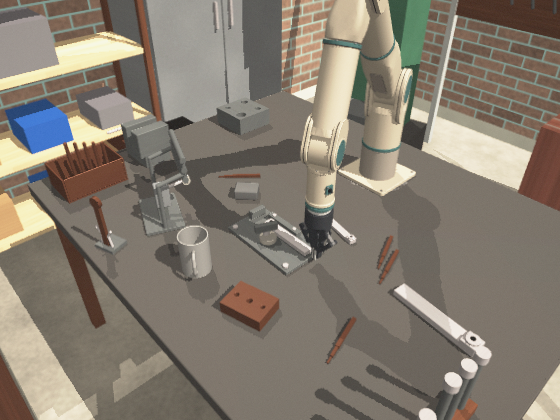

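The fingertips stand beside the tail, at (280,250) against the header end at (340,260), and are lined up in x. Now I'll push in -y.

Call:
{"name": "step_arm", "arguments": {
  "deltas": [
    [[0,0,-5,0,0,0,0],[0,0,-5,0,0,0,0],[0,0,-5,0,0,0,0],[0,0,-4,0,0,0,0],[0,0,-4,0,0,0,0],[0,0,-4,0,0,0,0],[0,0,-4,0,0,0,0],[0,0,-4,0,0,0,0],[0,0,-4,0,0,0,0],[0,0,-4,0,0,0,0]]
  ]
}}

```text
clock: 4.22
eef_pos: [504.3, 135.0, 26.5]
tool_rot: [-3.141, -0.001, -0.021]
force: [0.0, 5.3, 3.1]
width: 0.0
```

Call:
{"name": "step_arm", "arguments": {
  "deltas": [
    [[0,0,-3,0,0,0,0],[0,0,-3,0,0,0,0],[0,0,-3,0,0,0,0],[0,0,-2,0,0,0,0],[0,0,-1,0,0,0,0],[0,0,0,0,0,0,0]]
  ]
}}

```text
clock: 4.72
eef_pos: [504.2, 122.5, 26.4]
tool_rot: [3.142, -0.0, -0.021]
force: [-0.7, 4.1, 4.4]
width: -0.1
```

```bash
python3 snap.py wrist:w3
```

```text
{'clock': np.float64(4.717), 'eef_pos': array([504.199, 122.545,  26.406]), 'tool_rot': array([ 3.142, -0.   , -0.021]), 'qpos': array([-0.283,  0.788, -0.015,  2.029,  0.033,  0.325, -1.917]), 'force': array([-0.682,  4.092,  4.4  ]), 'torque': array([ 0.658, -0.053,  0.007]), 'width': np.float64(-0.123)}
```

View pics/w3.png

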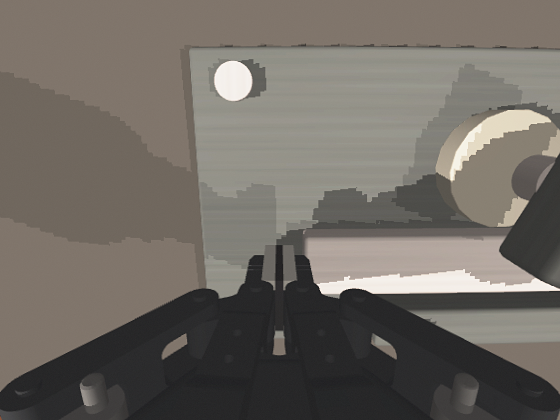

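The tail edge is now at (306,235). The header is moving with about 4 N of friction, roughly 13 mm to go.

Call:
{"name": "step_arm", "arguments": {
  "deltas": [
    [[0,0,-2,0,0,0,0],[0,0,-2,0,0,0,0],[0,0,-2,0,0,0,0],[0,0,-2,0,0,0,0],[0,0,-1,0,0,0,0],[0,0,-1,0,0,0,0],[0,0,0,0,0,0,0]]
  ]
}}

```text
clock: 5.35
eef_pos: [504.2, 113.0, 26.4]
tool_rot: [-3.141, -0.0, -0.021]
force: [0.6, 4.3, 5.3]
width: -0.1
```

```bash
python3 snap.py wrist:w4; python3 -c "
from h import *
print(onz(load('w3'),[(306,235)],26)[0])
z=load('w4');print(onz(z,[(306,235)],26)[0])"
```

```text
{'clock': np.float64(5.35), 'eef_pos': array([504.163, 112.99 ,  26.385]), 'tool_rot': array([-3.141, -0.   , -0.021]), 'qpos': array([-0.263,  0.786, -0.017,  2.035,  0.039,  0.32 , -1.904]), 'force': array([0.632, 4.35 , 5.32 ]), 'torque': array([ 0.919, -0.007,  0.002]), 'width': np.float64(-0.125)}
[521.37702016 108.98171032  26.        ]
[521.35508686  99.4268012   26.        ]
```

Call:
{"name": "step_arm", "arguments": {
  "deltas": [
    [[0,0,-1,0,0,0,0],[0,0,-1,0,0,0,0],[0,0,-1,0,0,0,0],[0,0,0,0,0,0,0]]
  ]
}}

```text
clock: 5.73
eef_pos: [504.2, 110.0, 26.4]
tool_rot: [-3.141, -0.0, -0.021]
force: [0.6, 4.5, 4.9]
width: -0.1
```

Call:
{"name": "step_arm", "arguments": {
  "deltas": [
    [[0,0,-1,0,0,0,0],[0,0,0,0,0,0,0]]
  ]
}}

```text
clock: 5.9
eef_pos: [504.2, 109.1, 26.4]
tool_rot: [-3.141, -0.0, -0.021]
force: [0.9, 5.7, 4.8]
width: -0.1
```

Call:
{"name": "step_arm", "arguments": {
  "deltas": [
    [[0,0,-1,0,0,0,0],[0,0,0,0,0,0,0]]
  ]
}}

```text
clock: 6.07
eef_pos: [504.2, 108.2, 26.4]
tool_rot: [-3.141, -0.0, -0.021]
force: [-0.1, 5.5, 5.4]
width: 0.1
```

Call:
{"name": "step_arm", "arguments": {
  "deltas": [
    [[0,0,-1,0,0,0,0],[0,0,0,0,0,0,0]]
  ]
}}

```text
clock: 6.23
eef_pos: [504.2, 108.1, 26.4]
tool_rot: [-3.14, -0.0, -0.02]
force: [0.1, 6.4, 5.4]
width: -0.3
```

Call:
{"name": "step_arm", "arguments": {
  "deltas": [
    [[0,0,-1.5,0,0,0,0],[0,0,0,0,0,0,0],[0,0,0,0,0,0,0]]
  ]
}}

```text
clock: 6.48
eef_pos: [504.2, 108.0, 26.4]
tool_rot: [-3.139, -0.001, -0.019]
force: [-0.9, 9.5, 4.6]
width: 0.2
```

```bash
python3 snap.py wrist:w5 scene:s5 top:t5; python3 -c "
from h import *
z=load('top0')
z=load('t5');im=z['im'][:,:,::-1]
a=cv2.resize(im[175:255,255:375],None,fx=6,fy=6,interpolation=cv2.INTER_NEAREST);cv2.imwrite('pics/t5c.png',a)"
```

```text
{'clock': np.float64(6.483), 'eef_pos': array([504.181, 108.009,  26.44 ]), 'tool_rot': array([-3.139e+00, -1.000e-03, -1.900e-02]), 'qpos': array([-0.249,  0.785, -0.022,  2.039,  0.042,  0.316, -1.894]), 'force': array([-0.941,  9.476,  4.583]), 'torque': array([ 2.004,  0.103, -0.008]), 'width': np.float64(0.168)}
```

View pics/t5c.png

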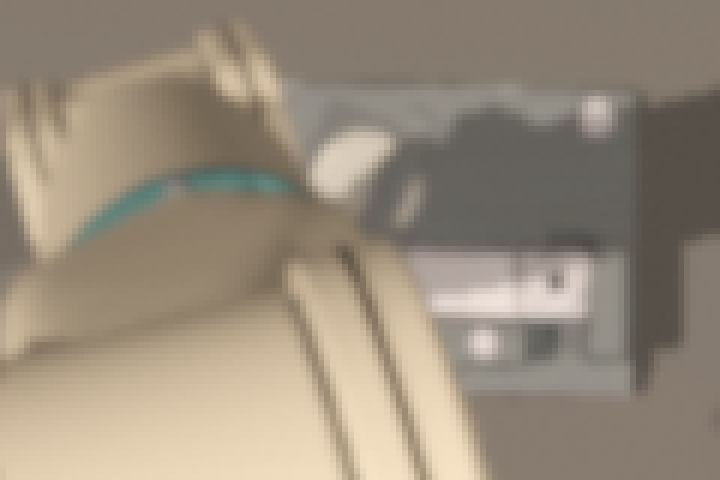

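View pics/w5.png

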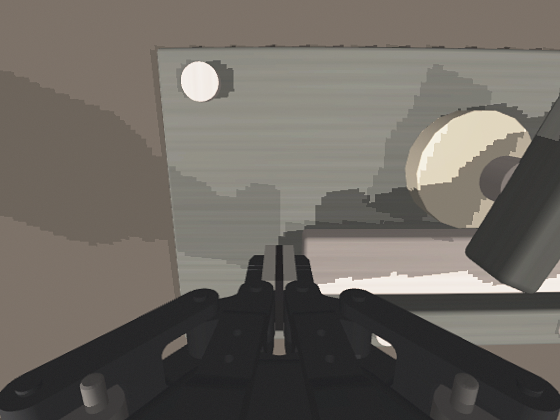

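The head now touches the stop, with no gap at crop (590,285). The TCP stalled at y=108.0 while the force rose to 9.5 N, so the header is home. Next I'll back off, lift and move over the knob with the tool turned along the bar (-0.424).

Call:
{"name": "step_arm", "arguments": {
  "deltas": [
    [[0,0,3,0,0,0,0],[0,0,8,0,0,0,0],[0,0,8,10,0,0,0],[0,0,0,30,0,0,0],[0.5,0,0,35,0,0,0],[0.5,0,0,20,0,0,0],[0.5,5,-15,0,0,0,-0.06],[0.5,5,-15,0,0,0,-0.06],[0.5,5,-15,0,0,0,-0.06],[0.5,5,-15,0,0,0,-0.06]]
  ]
}}

```text
clock: 7.47
eef_pos: [523.5, 61.7, 120.3]
tool_rot: [3.14, 0.002, -0.268]
force: [0.4, 0.4, -0.6]
width: 43.0
```

Call:
{"name": "step_arm", "arguments": {
  "deltas": [
    [[0.5,5,-15,0,0,0,-0.06],[0.5,5,-15,0,0,0,-0.06],[0.5,5,-10,0,0,0,-0.04],[0.5,5,-10,0,0,0,0],[0.5,2,-5,0,0,0,0],[0.5,0,0,0,0,0,0],[0.5,0,0,0,0,0,0]]
  ]
}}

```text
clock: 8.05
eef_pos: [546.0, 9.6, 121.2]
tool_rot: [-3.141, 0.001, -0.421]
force: [-1.6, 0.9, 0.5]
width: 42.9
```

```bash
python3 snap.py wrist:w6
```

```text
{'clock': np.float64(8.05), 'eef_pos': array([545.961,   9.614, 121.163]), 'tool_rot': array([-3.141e+00,  1.000e-03, -4.210e-01]), 'qpos': array([-0.112,  0.647,  0.066,  1.918, -0.074,  0.579, -1.989]), 'force': array([-1.574,  0.885,  0.549]), 'torque': array([-0.002,  0.023,  0.015]), 'width': np.float64(42.945)}
```

View pics/w6.png

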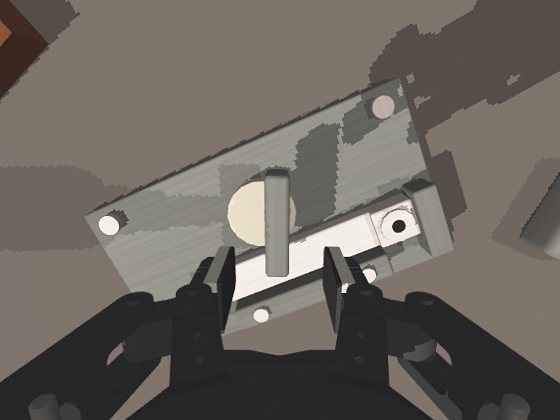

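The bar is vertical at (277,222), midway between the pads, and the head sits against the stop at (425,220). Descending, then closing.

Call:
{"name": "step_arm", "arguments": {
  "deltas": [
    [[0.5,0,0,-20,0,0,0],[0.5,0,0,-20,0,0,0],[0.5,0,0,-15,0,0,0],[0.5,0,0,-10,0,0,0],[0.5,0,0,-8,0,0,0],[0.5,0,0,0,0,0,0],[0,0,0,0,0,0,0],[0,0,0,0,0,0,0],[0,0,0,0,0,0,0],[0,0,0,0,0,0,0]]
  ]
}}

```text
clock: 8.93
eef_pos: [547.2, 10.6, 49.5]
tool_rot: [-3.139, -0.002, -0.42]
force: [-0.3, 3.4, 4.1]
width: 15.2
```

Call:
{"name": "step_arm", "arguments": {
  "deltas": [
    [[0,0,0,0,0,0,0],[0,0,0,0,0,0,0],[0,0,0,0,0,0,0]]
  ]
}}

```text
clock: 9.18
eef_pos: [547.2, 10.6, 49.5]
tool_rot: [-3.139, -0.002, -0.42]
force: [-0.4, 4.5, 5.7]
width: 15.3
```

```bash
python3 snap.py wrist:w7
```

```text
{'clock': np.float64(9.183), 'eef_pos': array([547.231,  10.568,  49.462]), 'tool_rot': array([-3.139e+00, -2.000e-03, -4.200e-01]), 'qpos': array([-0.101,  0.767,  0.048,  1.95 , -0.084,  0.424, -1.981]), 'force': array([-0.386,  4.464,  5.734]), 'torque': array([0.877, 0.004, 0.028]), 'width': np.float64(15.291)}
```

View pics/w7.png

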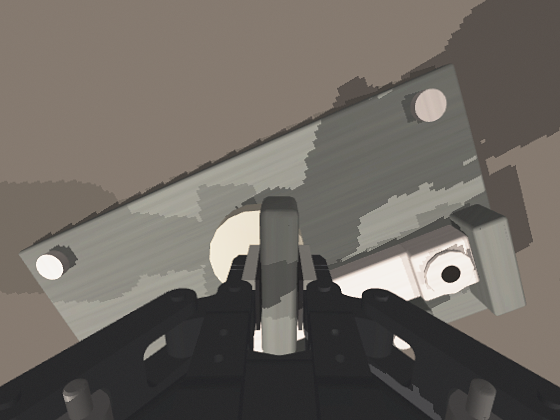

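The bar is gripped (width 15.3 mm, pads either side of it at (280,290)). Turning anticlockwise.

Call:
{"name": "step_arm", "arguments": {
  "deltas": [
    [[0,0,0,0,0,0,0.06],[0,0,0,0,0,0,0.08],[0,0,0,0,0,0,0.08],[0,0,0,0,0,0,0.08],[0,0,0,0,0,0,0.08],[0,0,0,0,0,0,0.08],[0,0,0,0,0,0,0.08],[0,0,0,0,0,0,0.08],[0,0,0,0,0,0,0.06],[0,0,0,0,0,0,0.04]]
  ]
}}

```text
clock: 10.07
eef_pos: [547.3, 11.2, 49.5]
tool_rot: [-3.14, -0.004, 0.301]
force: [0.2, 6.3, 6.2]
width: 15.1
```

Call:
{"name": "step_arm", "arguments": {
  "deltas": [
    [[0,0,0,0,0,0,0.04],[0,0,0,0,0,0,0.04],[0,0,0,0,0,0,0.04],[0,0,0,0,0,0,0.04],[0,0,0,0,0,0,0]]
  ]
}}

```text
clock: 10.48
eef_pos: [547.7, 11.4, 49.7]
tool_rot: [-3.14, -0.005, 0.456]
force: [-0.1, 6.0, 7.1]
width: 15.0
```

```bash
python3 snap.py wrist:w8
```

```text
{'clock': np.float64(10.483), 'eef_pos': array([547.719,  11.424,  49.652]), 'tool_rot': array([-3.14 , -0.005,  0.456]), 'qpos': array([ 0.035,  0.769, -0.162,  1.946,  0.258,  0.442, -1.43 ]), 'force': array([-0.123,  5.98 ,  7.115]), 'torque': array([ 1.357, -0.161, -1.269]), 'width': np.float64(14.977)}
```

View pics/w8.png

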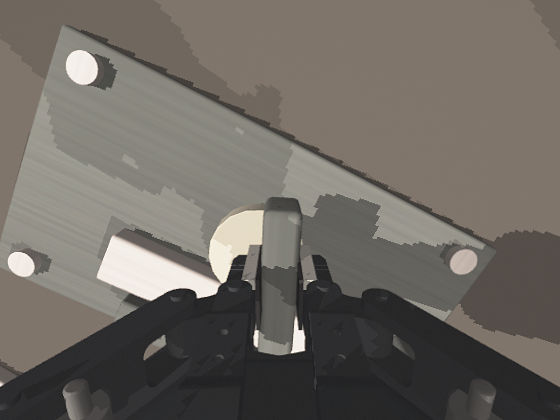

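The turn is about 1.07 and the torque is rising (-1.27 N m). I'll add a little to be well past firm, aiming for about 1.2.

Call:
{"name": "step_arm", "arguments": {
  "deltas": [
    [[0,0,0,0,0,0,0.04],[0,0,0,0,0,0,0.04],[0,0,0,0,0,0,0.04],[0,0,0,0,0,0,0.04],[0,0,0,0,0,0,0],[0,0,0,0,0,0,0]]
  ]
}}

```text
clock: 11.03
eef_pos: [548.0, 11.5, 49.7]
tool_rot: [-3.14, -0.006, 0.608]
force: [-0.1, 7.7, 7.3]
width: 15.0
```

```bash
python3 snap.py wrist:w9
```

```text
{'clock': np.float64(11.033), 'eef_pos': array([547.977,  11.508,  49.699]), 'tool_rot': array([-3.14 , -0.006,  0.608]), 'qpos': array([ 0.061,  0.772, -0.2  ,  1.945,  0.314,  0.45 , -1.331]), 'force': array([-0.081,  7.68 ,  7.329]), 'torque': array([ 1.492, -0.045, -2.669]), 'width': np.float64(15.007)}
```

View pics/w9.png

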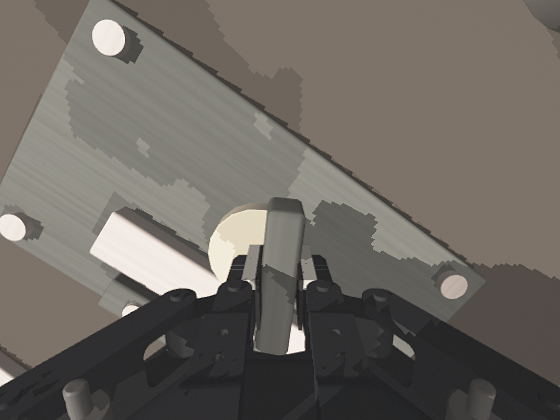

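The bar lags the pads slightly (top (288,200), bottom (272,350)). I'll let go, lift and measure the bar.

Call:
{"name": "step_arm", "arguments": {
  "deltas": [
    [[0.5,0,0,0,0,0,0],[0.5,0,0,0,0,0,0],[0.5,0,0,0,0,0,0],[0.5,0,0,15,0,0,0],[0.5,0,0,25,0,0,0],[0.5,-5,0,35,0,0,0],[0.5,-10,0,35,0,0,-0.1],[0.5,-10,0,35,0,0,-0.1],[0.5,-10,0,35,0,0,-0.1],[0.5,0,0,0,0,0,0]]
  ]
}}

```text
clock: 11.92
eef_pos: [512.7, 9.0, 234.2]
tool_rot: [3.138, -0.009, 0.315]
force: [0.6, 0.6, -0.1]
width: 42.8
```

```bash
python3 snap.py wrist:w10; python3 - <<'E'
from h import *
z=load('w10');X=cloud(z)
m=(X[...,2]>57)&(X[...,2]<75)&(abs(X[...,0]-547)<50)&(abs(X[...,1]-10)<50)
P=X[m];print(len(P),cv2.minAreaRect(P[:,:2].astype(np.float32)),np.median(P[:,2]))
E
```

```text
{'clock': np.float64(11.917), 'eef_pos': array([512.667,   9.012, 234.17 ]), 'tool_rot': array([ 3.138, -0.009,  0.315]), 'qpos': array([ 0.086,  0.442, -0.225,  1.905,  0.136,  0.799, -1.469]), 'force': array([ 0.596,  0.585, -0.124]), 'torque': array([-0.021, -0.016, -0.013]), 'width': np.float64(42.806)}
1199 ((546.302978515625, 10.42105484008789), (70.11821746826172, 15.993908882141113), 28.609373092651367) 64.88252114301497
```

View pics/w10.png

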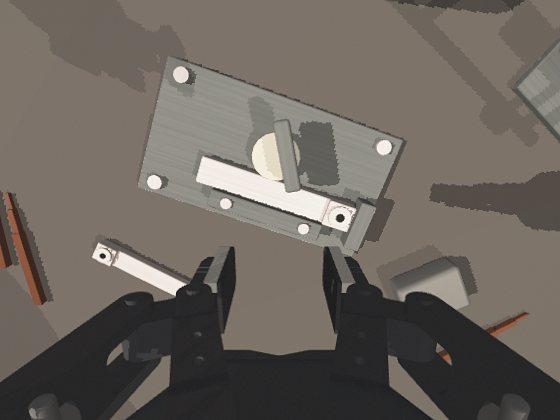

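```bash
python3 - <<'E'
from h import *
z=load('w10');im=z['im'];X=cloud(z)
cv2.imwrite('pics/w10c.png',cv2.resize(im[110:260,180:400,::-1],None,fx=3.5,fy=3.5,interpolation=cv2.INTER_CUBIC))
m=(X[...,2]>6)&(X[...,2]<90)&(abs(X[...,0]-527)<90)&(abs(X[...,1]-25)<150)
print(cv2.minAreaRect(X[m][:,:2].astype(np.float32)))
hsv=cv2.cvtColor(im,cv2.COLOR_RGB2HSV)
mm=(m&(hsv[...,2]>190)&(hsv[...,1]<40)).astype(np.uint8)
n,l,st,c=cv2.connectedComponentsWithStats(mm);i=1+np.argmax(st[1:,4])
P=X[l==i];print(st[i]);P=P[(P[:,2]>22)&(P[:,2]<30)]
print('hdr',cv2.minAreaRect(P[:,:2].astype(np.float32)))
E
```

```text
((526.7215576171875, 25.303253173828125), (270.82110595703125, 150.7967987060547), 89.05465698242188)
[ 196  133  160   99 4823]
hdr ((522.8609008789062, 6.100990295410156), (178.02490234375, 76.6981430053711), 89.14543151855469)
```

View pics/w10c.png

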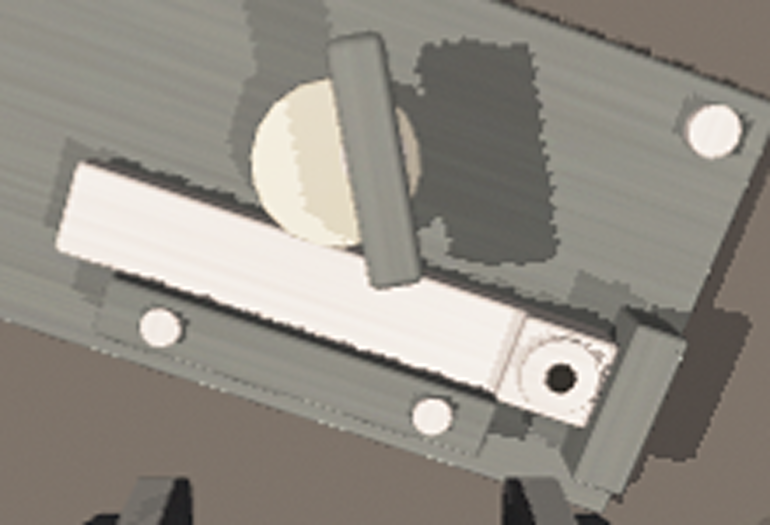

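The disc is against the header, and the header is square and against the stop. The turn is about 1.116, past firm (1.08) but with thin margin. I'll regrip in line with the bar (yaw 0.50) and turn about 0.1 more.

Call:
{"name": "step_arm", "arguments": {
  "deltas": [
    [[0.5,11,0.5,-35,0,0,0.05],[0.5,11,0.5,-35,0,0,0.05],[0.5,11,0.5,-30,0,0,0.05],[0.5,0,0,-10,0,0,0],[0.5,0,0,0,0,0,0],[0.5,0,0,0,0,0,0]]
  ]
}}

```text
clock: 12.47
eef_pos: [543.0, 10.6, 117.7]
tool_rot: [-3.141, 0.003, 0.468]
force: [0.0, 0.7, 0.4]
width: 42.9
```

Call:
{"name": "step_arm", "arguments": {
  "deltas": [
    [[0.5,2,0,-20,0,0,0.03],[0.5,1,0,-20,0,0,0],[0.5,0,0,-15,0,0,0],[0.5,0,0,-10,0,0,0],[0.5,0,0,-5,0,0,0],[0.5,0,0,0,0,0,0],[0,0,0,0,0,0,0],[0,0,0,0,0,0,0],[0,0,0,0,0,0,0],[0,0,0,0,0,0,0]]
  ]
}}

```text
clock: 13.3
eef_pos: [547.6, 11.2, 49.8]
tool_rot: [3.141, -0.002, 0.499]
force: [-2.2, 0.7, 4.9]
width: 14.7
```

Call:
{"name": "step_arm", "arguments": {
  "deltas": [
    [[0,0,0,0,0,0,0],[0,0,0,0,0,0,0]]
  ]
}}

```text
clock: 13.47
eef_pos: [547.6, 11.2, 49.8]
tool_rot: [3.141, -0.002, 0.499]
force: [-1.4, 0.2, 6.4]
width: 14.8
```

Call:
{"name": "step_arm", "arguments": {
  "deltas": [
    [[0,0,0,0,0,0,0.03],[0,0,0,0,0,0,0.03],[0,0,0,0,0,0,0.03],[0,0,0,0,0,0,0.03],[0,0,0,0,0,0,0.03],[0,0,0,0,0,0,0]]
  ]
}}

```text
clock: 13.97
eef_pos: [548.3, 11.8, 50.1]
tool_rot: [-3.141, -0.004, 0.638]
force: [-1.6, 4.1, 5.6]
width: 14.8
```

```bash
python3 snap.py wrist:w11
```

```text
{'clock': np.float64(13.967), 'eef_pos': array([548.309,  11.759,  50.059]), 'tool_rot': array([-3.141, -0.004,  0.638]), 'qpos': array([ 0.068,  0.773, -0.214,  1.942,  0.336,  0.458, -1.322]), 'force': array([-1.577,  4.145,  5.586]), 'torque': array([ 0.769, -0.029, -2.765]), 'width': np.float64(14.765)}
```

View pics/w11.png

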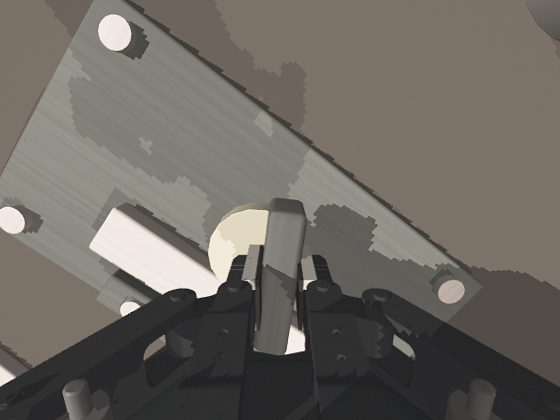

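The bar slips in the pads at about 2.7 N m, so the clamp is tight. I'll release and measure again.

Call:
{"name": "step_arm", "arguments": {
  "deltas": [
    [[0.5,0,0,0,0,0,0],[0.5,0,0,0,0,0,0],[0.5,0,0,0,0,0,0],[0.5,0,0,15,0,0,0],[0.5,0,0,25,0,0,0],[0.5,-5,0,35,0,0,0],[0.5,-10,0,35,0,0,0],[0.5,-10,0,35,0,0,0],[0.5,-10,0,35,0,0,0],[0,0,0,0,0,0,0]]
  ]
}}

```text
clock: 14.85
eef_pos: [513.9, 11.4, 234.4]
tool_rot: [3.135, -0.008, 0.65]
force: [1.2, 1.2, -0.1]
width: 31.9
```

Call:
{"name": "step_arm", "arguments": {
  "deltas": [
    [[0,0,0,0,0,0,0],[0,0,0,0,0,0,0]]
  ]
}}

```text
clock: 15.02
eef_pos: [511.9, 10.5, 228.1]
tool_rot: [3.141, 0.0, 0.649]
force: [0.4, 0.2, -0.3]
width: 7.2
```

```bash
python3 snap.py wrist:w12; python3 - <<'E'
from h import *
for n in ['w10','w12']:
    z=load(n);X=cloud(z)
    m=(X[...,2]>57)&(X[...,2]<75)&(abs(X[...,0]-547)<50)&(abs(X[...,1]-10)<50)
    P=X[m];r=cv2.minAreaRect(P[:,:2].astype(np.float32));print(len(P),r,np.median(P[:,2]))
    m=(X[...,2]>6)&(X[...,2]<90)&(abs(X[...,0]-527)<90)&(abs(X[...,1]-25)<150)
    print(cv2.minAreaRect(X[m][:,:2].astype(np.float32)))
E
```

```text
{'clock': np.float64(15.017), 'eef_pos': array([511.921,  10.508, 228.086]), 'tool_rot': array([3.141, 0.   , 0.649]), 'qpos': array([ 0.166,  0.464, -0.345,  1.904,  0.211,  0.809, -1.214]), 'force': array([ 0.427,  0.196, -0.281]), 'torque': array([0.006, 0.043, 0.01 ]), 'width': np.float64(7.231)}
1199 ((546.302978515625, 10.42105484008789), (70.11821746826172, 15.993908882141113), 28.609373092651367) 64.88252114301497
((526.7215576171875, 25.303253173828125), (270.82110595703125, 150.7967987060547), 89.05465698242188)
1270 ((546.2633056640625, 10.495765686035156), (70.04108428955078, 16.160858154296875), 28.63361167907715) 64.85700156913984
((526.6174926757812, 25.63970947265625), (270.1440734863281, 150.75714111328125), 89.02578735351562)
```

View pics/w12.png

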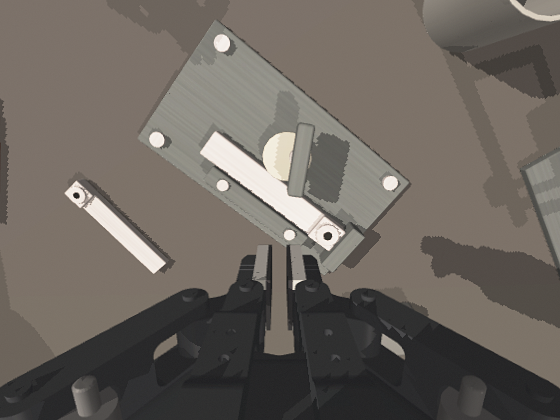

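The bar is at 28.6° both before and after the second turn, so the turn is about 1.116 and it holds against 2.7 N m: firmly clamped. The header is square and home, with the head at (327,236) against the stop. 

Before the switch, I'll fit a simple kinematic model from the logged joint states to see how a tilted pose fits the joint ranges.

```bash
cat > kin.py <<'E'
import numpy as np
from scipy.optimize import least_squares
from scipy.spatial.transform import Rotation as Ro
D=[ # q, pos, rpy
([1.05816942,0.62933479,0.03840216,1.51837855,-0.0269669,0.99629386,-0.01996132],[280.642,-585.613,238.392],[-3.1397,0,.4469]),
([-0.132,.316,0,1.889,0,.936,-1.691],[481.063,35.836,299.159],[-3.141,0,.011]),
([-.39,.798,-.001,1.987,.003,.357,-1.987],[504.366,177.119,26.53],[3.141,0,-.022]),
([-.249,.785,-.022,2.039,.042,.316,-1.894],[504.181,108.009,26.44],[-3.139,-.001,-.019]),
([-.112,.647,.066,1.918,-.074,.579,-1.989],[545.961,9.614,121.163],[-3.141,.001,-.421]),
([.061,.772,-.2,1.945,.314,.45,-1.331],[547.977,11.508,49.699],[-3.14,-.006,.608]),
([.068,.773,-.214,1.942,.336,.458,-1.322],[548.309,11.759,50.059],[-3.141,-.004,.638]),
([.166,.464,-.345,1.904,.211,.809,-1.214],[511.921,10.508,228.086],[3.141,0,.649])]
def fk(q,p,s=-1):
    h,L1,L2,L3,o1,o2,y7=p[:7]
    sg=p[7:] if len(p)>7 else [0]*4
    Z=lambda a:Ro.from_euler('z',s*a);Y=lambda a:Ro.from_euler('y',a)
    R=Z(q[0]);x=np.array([0,0,h]);R=R*Y(q[1]);x=x+R.apply([o1,0,L1]);R=R*Z(q[2])*Y(q[3]);x=x+R.apply([o2,0,L2]);R=R*Z(q[4])*Y(q[5]);x=x+R.apply([0,0,L3])
    R=R*Z(q[6]-y7)
    return x,R
def res(p):
    e=[]
    for q,x,r in D:
        X,R=fk(q,p);e+=list(X-np.array(x));e+=list(200*(R.inv()*Ro.from_euler('xyz',r)).as_rotvec())
    return e
best=None
for y in [np.pi/2,-np.pi/2,0,np.pi]:
    s=least_squares(res,[300,350,350,250,0,0,y])
    if best is None or s.cost<best.cost:best=s
P=best.x
if __name__=="__main__":
    print(np.round(P,3),best.cost);print(np.round(np.array(best.fun).reshape(-1,6),1))
E
python3 kin.py
```

```text
[-4.519446e+03  5.395430e+02  3.375730e+02 -4.507196e+03  3.662400e+01
 -1.395700e+01  1.571000e+00] 2086.0631676600974
[[ 24.6  16.   -8.3  -0.    0.    0. ]
 [ -5.2  27.3   1.3   0.1  -0.1   0.2]
 [ -1.3  31.6   0.2  -0.    0.   -0.1]
 [ -1.8  14.9   0.8  -0.1  -0.    0.1]
 [  3.3  27.6   0.    0.   -0.1   0. ]
 [-11.4  -2.4   1.6  -0.    0.1  -0.2]
 [ -5.1   6.2   1.9  -0.1   0.1   0.1]
 [  3.6  15.4   2.6  -0.1   0.1  -0.1]]
```

Call:
{"name": "step_arm", "arguments": {
  "deltas": [
    [[0,-1,-14,3,0,0,0.12],[0,-1,-14,3,0,0,0.12],[0,-1,-14,3,0,0,0.12],[0,-1,-14,3,0,0,0.12],[0,-1,-14,3,0,0,0.12],[0,-1,-14,3,0,0,0.12],[0,-1,-14,3,0,0,0.12],[0,-1,-14,3,0,0,0.12],[0,-1,-14,3,0,0,0.12],[0,-1,-14,3,0,0,0.12]]
  ]
}}

```text
clock: 15.9
eef_pos: [501.4, -129.8, 256.6]
tool_rot: [-3.139, -0.002, 1.855]
force: [-0.1, -0.1, 0.0]
width: -0.0
```

Call:
{"name": "step_arm", "arguments": {
  "deltas": [
    [[0,0,-14,3,0,0,0.12],[0,0,-14,3,0,0,0.12],[0,0,-14,3,0,0,0.12],[0,0,-14,3,0,0,0.12],[0,0,-14,3,0,0,0.12],[0,0,-14,3,0,0,0.12],[0,0,-14,3,0,0,0.12],[0,0,-2,0,0,0,0.08],[0,0,0,0,0,0,0],[0,0,0,0,0,0,0]]
  ]
}}

```text
clock: 16.73
eef_pos: [501.6, -228.9, 277.7]
tool_rot: [3.14, -0.003, 2.766]
force: [-0.2, 0.7, 0.2]
width: -0.3
```

```bash
python3 snap.py wrist:w13
```

```text
{'clock': np.float64(16.733), 'eef_pos': array([ 501.612, -228.932,  277.665]), 'tool_rot': array([ 3.140e+00, -3.000e-03,  2.766e+00]), 'qpos': array([ 0.965,  0.588, -0.933,  1.728,  0.522,  1.098,  1.06 ]), 'force': array([-0.204,  0.714,  0.196]), 'torque': array([ 0.015,  0.022, -0.06 ]), 'width': np.float64(-0.345)}
```

Call:
{"name": "step_arm", "arguments": {
  "deltas": [
    [[0,0,0,0,-0.036,-0.093,0],[0,0,0,0,-0.036,-0.093,0],[0,0,0,0,-0.036,-0.093,0],[0,0,0,0,0,0,0],[0,0,0,0,0,0,0]]
  ]
}}

```text
clock: 17.2
eef_pos: [500.8, -228.7, 279.1]
tool_rot: [-3.141, 0.296, 2.769]
force: [0.3, 0.1, 0.7]
width: 0.1
```

```bash
python3 snap.py wrist:w14
```

```text
{'clock': np.float64(17.2), 'eef_pos': array([ 500.787, -228.692,  279.15 ]), 'tool_rot': array([-3.141,  0.296,  2.769]), 'qpos': array([ 1.045,  0.435, -0.924,  1.998,  0.657,  0.667,  0.934]), 'force': array([0.267, 0.087, 0.727]), 'torque': array([0.131, 0.287, 0.024]), 'width': np.float64(0.062)}
```

View pics/w14.png

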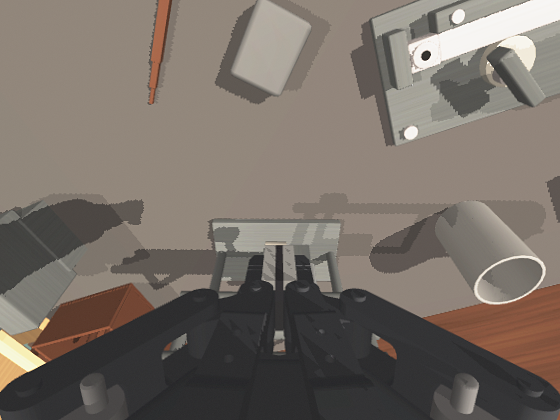

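The wrist view shows the switch base at (275,225), straight ahead and behind the fingertips. The tilt follows so far. I'll fit the model again with this data.

```bash
cat > kin2.py <<'E'
from kin import D,Ro,np,least_squares
D=D+[([.965,.588,-.933,1.728,.522,1.098,1.06],[501.612,-228.932,277.665],[3.14,-.003,2.766]),
([1.045,.435,-.924,1.998,.657,.667,.934],[500.787,-228.692,279.15],[-3.141,.296,2.769])]
def fk(q,p):
    h,L1,L2,L3,o1,o2,o3,b1,b2,b3=p
    Z=lambda a:Ro.from_euler('z',-a);Y=lambda a:Ro.from_euler('y',a)
    R=Z(q[0]);x=np.array([0,0,h]);R=R*Y(q[1]);x=x+R.apply([o1,b1,0]);R=R*Z(q[2]);x=x+R.apply([o2,b2,L1]);R=R*Y(q[3])*Z(q[4]);x=x+R.apply([o3,b3,L2]);R=R*Y(q[5]);x=x+R.apply([0,0,L3])
    return x,R*Z(q[6]-np.pi/2)
def res(p):
    e=[]
    for q,x,r in D:
        X,R=fk(q,p);e+=list(X-np.array(x))
    return np.r_[e,0.001*np.array(p)]
P=least_squares(res,[300,350,350,250]+[0]*6).x
from scipy.optimize import minimize
lo=np.array([-3.06,-.37,-1.25,.18,-1.1,.23,-2.94]);hi=np.array([3.06,2.12,1.32,2.47,4.24,1.98,2.94])
def ik(pos,R,q0):
    f=lambda q:np.r_[fk(q,P)[0]-pos,300*(R.inv()*fk(q,P)[1]).as_rotvec(),0.5*(q-q0)]
    for _ in range(4):
        s=least_squares(f,np.clip(q0,lo+.01,hi-.01),bounds=(lo,hi));q0=s.x
    return s.x,np.abs(f(s.x)[:6]).max()
if __name__=="__main__":
    print(np.round(P,1));print(np.round(res(P)[:-10].reshape(-1,3),1))
    s=np.array([.931,-.364,0])
    q=np.array(D[-1][0])
    def Rt(th):
        z=s*np.sin(th)+np.array([0,0,-np.cos(th)]);x=-(s*np.cos(th)+np.array([0,0,np.sin(th)]));return Ro.from_matrix(np.c_[x,np.cross(z,x),z])
    for th in (25,30,35,40):
        for X,z in [(-140,150),(-80,150),(-80,110)]:
            pos=np.array([693.2,-307,0])+s*X+[0,0,z]
            qq,e=ik(pos,Rt(np.radians(th)),q);print(th,X,z,np.round(qq,2),round(e,2))
E
python3 kin2.py
```

```text
[ 3.368e+02  5.594e+02  3.818e+02  3.431e+02 -4.000e-01  3.000e-01
 -1.000e-01 -1.160e+01 -1.590e+01 -6.000e-01]
[[-0.   0.1 -0.1]
 [ 0.  -0.2  0.1]
 [-0.2  0.1 -0. ]
 [ 0.3  0.   0.2]
 [ 0.2  0.1 -0. ]
 [-0.2 -0.2 -0.2]
 [-0.1  0.1 -0.1]
 [-0.1  0.1 -0.1]
 [ 0.1 -0.2  0.3]
 [ 0.   0.  -0.1]]
25 -140 150 [ 0.95  0.73 -0.87  2.1   1.55  0.54  0.15] 0.0
25 -80 150 [ 0.76  0.7  -0.59  1.94  1.27  0.38  0.41] 0.0
25 -80 110 [ 0.88  0.84 -0.8   1.96  1.57  0.55  0.19] 0.0
30 -140 150 [ 1.08  0.86 -1.12  2.17  1.8   0.76 -0.04] 0.0
30 -80 150 [ 0.98  0.83 -0.96  2.02  1.7   0.63  0.09] 0.0
30 -80 110 [ 1.01  0.96 -1.04  2.03  1.83  0.75  0.01] 0.0
35 -140 150 [ 1.14  0.96 -1.25  2.24  1.97  0.93 -0.15] 0.0
35 -80 150 [ 1.07  0.95 -1.15  2.09  1.92  0.82 -0.05] 0.0
35 -80 110 [ 1.08  1.06 -1.17  2.11  2.02  0.91 -0.08] 0.0
40 -140 150 [ 1.14  1.   -1.25  2.31  2.15  1.01 -0.28] 0.0
40 -80 150 [ 1.12  1.04 -1.25  2.16  2.09  0.97 -0.13] 0.0
40 -80 110 [ 1.11  1.15 -1.25  2.17  2.18  1.05 -0.15] 0.0
```

The model fits to 0.3 mm, and tilted poses of 35–40° at the roller are reachable. I'll check the switch pose by projecting its points into the starting views.

```bash
python3 - <<'E'
from h import *
s=np.array([.931,-.364,0]);y=np.array([.364,.931,0]);o=np.array([693.2,-307,0])
W=lambda X,Y,Z:o+s*X+y*Y+np.array([0,0,Z])
pts={'r+':W(-72.7,12,113.6),'r-':W(-72.7,-12,113.6),'rtop':W(-72.7,0,126.6),'g1':W(-69,-95,163),'g2':W(-69,95,163),'g3':W(-69,95,247),'piv':W(0,0,95),'hx':W(-12,17,138),'hx2':W(33,53,138)}
for n,b,f in [('scene0',(110,95,130,150),5),('top0',(380,110,120,90),6),('w13',(150,180,260,140),3)]:
    z=load(n);im=z['im'][:,:,::-1];x0,y0,w,h=b
    c=cv2.resize(im[y0:y0+h,x0:x0+w],None,fx=f,fy=f,interpolation=cv2.INTER_CUBIC)
    for k,p in pts.items():
        q=proj(z,[p])[0];q=((q+.5-[x0,y0])*f).astype(int);cv2.drawMarker(c,tuple(int(t) for t in q),(0,0,255),0,9,1);cv2.putText(c,k,(int(q[0])+4,int(q[1])-3),0,.4,(0,255,255),1)
    cv2.imwrite(f'pics/{n}_chk.png',c)
E
```

```text
(no output)
```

View pics/scene0_chk.png

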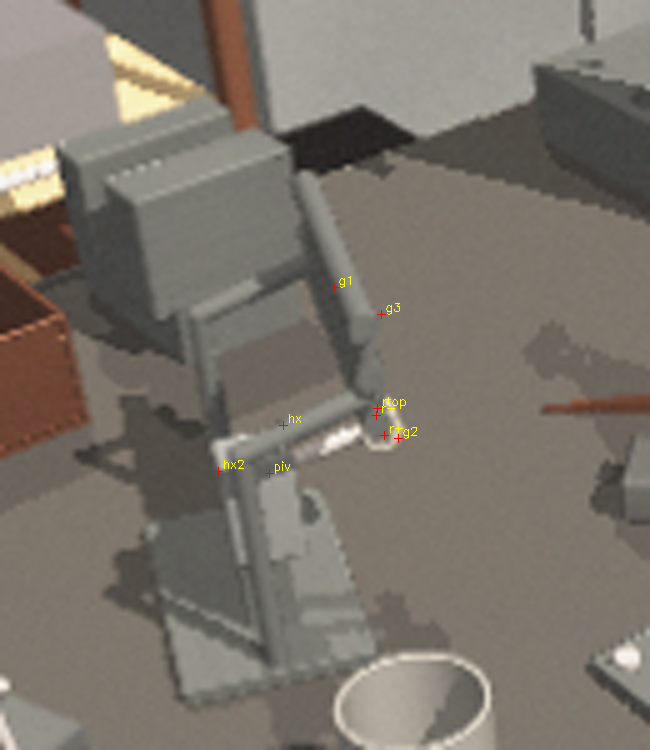

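View pics/top0_chk.png

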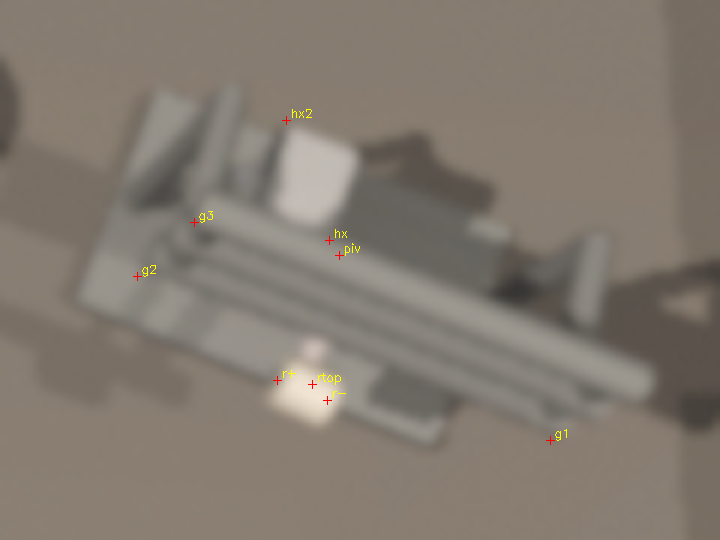

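View pics/w13_chk.png

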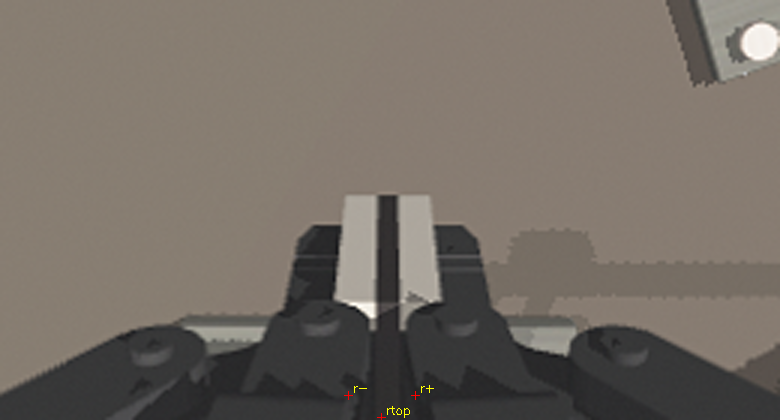

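The projections land within about 1–2 px: top guard corner at (197,225) and roller around (306,392) in the crop. I'll go to the pre-pose: tilt 38°, switch X about -150, z about 150.

Call:
{"name": "step_arm", "arguments": {
  "deltas": [
    [[0,2.6,-1.2,-3,-0.0067,-0.0171,0],[0,2.6,-1.2,-3,-0.0067,-0.0171,0],[0,2.6,-1.2,-3,-0.0067,-0.0171,0],[0,2.6,-1.2,-3,-0.0067,-0.0171,0],[0,2.6,-1.2,-3,-0.0067,-0.0171,0],[0,2.6,-1.2,-3,-0.0067,-0.0171,0],[0,2.6,-1.2,-3,-0.0067,-0.0171,0],[0,2.6,-1.2,-3,-0.0067,-0.0171,0],[0,2.6,-1.2,-3,-0.0067,-0.0171,0],[0,2.6,-1.2,-3,-0.0067,-0.0171,0]]
  ]
}}

```text
clock: 18.08
eef_pos: [530.7, -242.1, 249.6]
tool_rot: [3.14, 0.485, 2.767]
force: [0.6, -0.7, 0.5]
width: 0.2
```

Call:
{"name": "step_arm", "arguments": {
  "deltas": [
    [[0,0,0,-8,-0.0067,-0.0171,0],[0,0,0,-8,-0.0067,-0.0171,0],[0,0,0,-8,-0.0067,-0.0171,0],[0,0,0,-8,-0.0067,-0.0171,0],[0,0,0,-8,-0.0067,-0.0171,0],[0,0,0,-8,-0.0067,-0.0171,0],[0,0,0,-8,-0.0067,-0.0171,0],[0,0,0,-8,-0.0067,-0.0171,0],[0,0,0,-8,-0.0067,-0.0171,0],[0,0,0,-8,-0.0067,-0.0171,0]]
  ]
}}

```text
clock: 18.92
eef_pos: [531.1, -243.8, 174.3]
tool_rot: [-3.141, 0.661, 2.764]
force: [0.9, -0.8, 0.5]
width: -0.3
```

```bash
python3 snap.py
```

```text
{'clock': np.float64(18.917), 'eef_pos': array([ 531.075, -243.789,  174.319]), 'tool_rot': array([-3.141,  0.661,  2.764]), 'qpos': array([ 0.963,  0.671, -0.852,  2.357,  2.279,  0.631, -0.604]), 'force': array([ 0.914, -0.849,  0.504]), 'torque': array([0.251, 0.629, 0.012]), 'width': np.float64(-0.274)}
```

Call:
{"name": "step_arm", "arguments": {
  "deltas": [
    [[0,4,-1.6,-4,0,0,0],[0,4,-1.6,-4,0,0,0],[0,4,-1.6,-4,0,0,0],[0,4,-1.6,-4,0,0,0],[0,4,-1.6,-4,0,0,0],[0,0,0,0,0,0,0],[0,0,0,0,0,0,0]]
  ]
}}

```text
clock: 19.5
eef_pos: [548.1, -250.3, 154.1]
tool_rot: [-3.139, 0.655, 2.769]
force: [-0.4, 0.8, -0.3]
width: 0.0
```

```bash
python3 snap.py wrist:w15 scene:s15
```

```text
{'clock': np.float64(19.5), 'eef_pos': array([ 548.107, -250.315,  154.053]), 'tool_rot': array([-3.139,  0.655,  2.769]), 'qpos': array([ 0.941,  0.73 , -0.829,  2.32 ,  2.297,  0.651, -0.591]), 'force': array([-0.441,  0.762, -0.346]), 'torque': array([0.265, 0.64 , 0.034]), 'width': np.float64(0.027)}
```

View pics/w15.png

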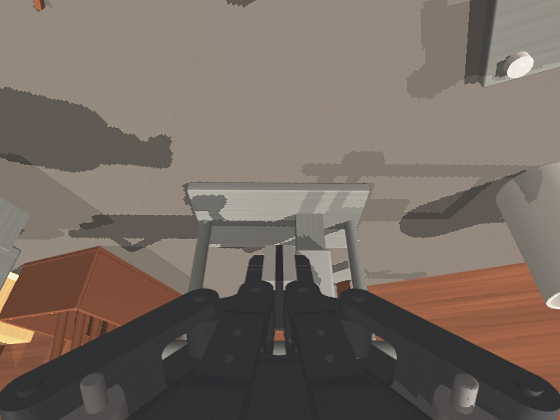

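View pics/s15.png

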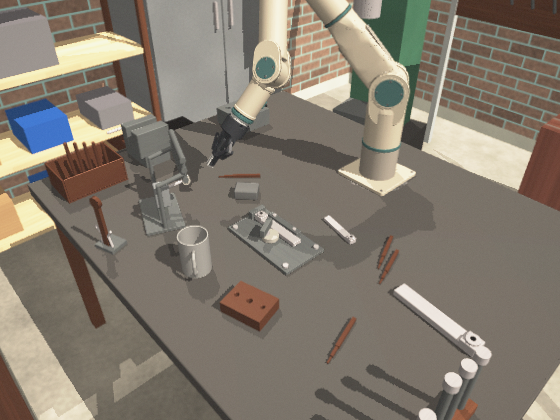

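The gripper sits centred between the guard's side arms (205 and 352, mid 278), with the roller hidden straight behind the fingertips. I'll advance to above the roller.

Call:
{"name": "step_arm", "arguments": {
  "deltas": [
    [[0,6.5,-2.55,-1.2,0,0,0],[0,6.5,-2.55,-1.2,0,0,0],[0,6.5,-2.55,-1.2,0,0,0],[0,6.5,-2.55,-1.2,0,0,0],[0,6.5,-2.55,-1.2,0,0,0],[0,6.5,-2.55,-1.2,0,0,0],[0,6.5,-2.55,-1.2,0,0,0],[0,6.5,-2.55,-1.2,0,0,0],[0,6.5,-2.55,-1.2,0,0,0],[0,6.5,-2.55,-1.2,0,0,0]]
  ]
}}

```text
clock: 20.43
eef_pos: [613.3, -276.0, 141.8]
tool_rot: [-3.139, 0.655, 2.769]
force: [0.6, 0.5, 0.2]
width: 0.1
```

Call:
{"name": "step_arm", "arguments": {
  "deltas": [
    [[0,0,0,0,0,0,0],[0,0,0,0,0,0,0]]
  ]
}}

```text
clock: 20.6
eef_pos: [612.9, -275.7, 141.8]
tool_rot: [-3.139, 0.655, 2.769]
force: [0.1, 0.4, -0.1]
width: -0.1
```

```bash
python3 snap.py scene:s16 wrist:w16; python3 -c "
from h import *
im=load('s16')['im'][:,:,::-1];cv2.imwrite('pics/s16c.png',cv2.resize(im[100:230,120:280],None,fx=4.5,fy=4.5,interpolation=cv2.INTER_CUBIC))"
```

```text
{'clock': np.float64(20.6), 'eef_pos': array([ 612.907, -275.699,  141.823]), 'tool_rot': array([-3.139,  0.655,  2.769]), 'qpos': array([ 0.874,  0.778, -0.745,  2.148,  2.228,  0.562, -0.478]), 'force': array([ 0.059,  0.372, -0.075]), 'torque': array([0.245, 0.631, 0.019]), 'width': np.float64(-0.128)}
```

View pics/s16c.png

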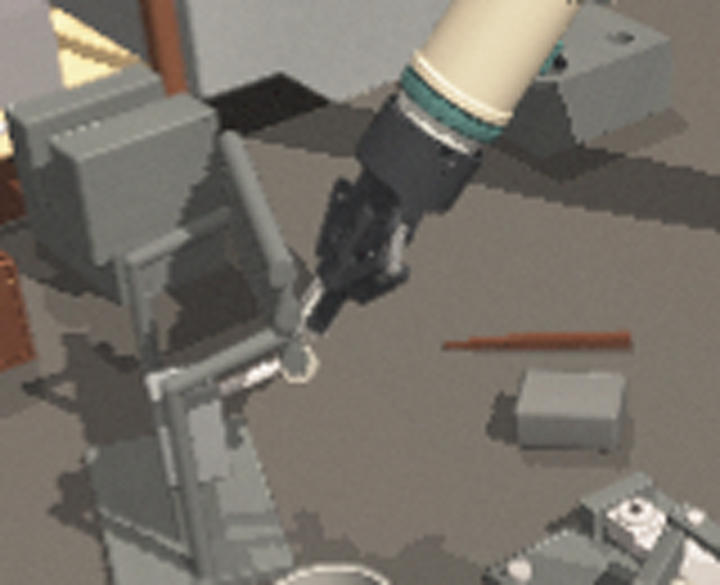

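View pics/w16.png

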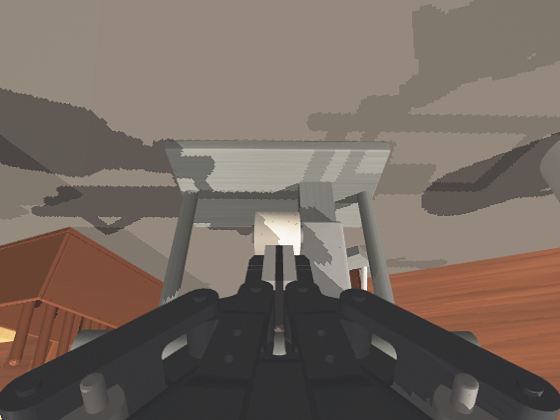

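The roller is at (277,230), centred on the fingertips at (279,250). In the scene view the tip is just above it, clear of the guard. I'll press down slowly; contact is expected at TCP z about 130.

Call:
{"name": "step_arm", "arguments": {
  "deltas": [
    [[0,0,0,-3,0,0,0],[0,0,0,-3,0,0,0],[0,0,0,-3,0,0,0],[0,0,0,-3,0,0,0],[0,0,0,-3,0,0,0],[0,0,0,-3,0,0,0],[0,0,0,0,0,0,0]]
  ]
}}

```text
clock: 21.28
eef_pos: [610.5, -274.9, 122.1]
tool_rot: [-3.14, 0.651, 2.768]
force: [-7.0, 2.8, 3.9]
width: 0.0
```

```bash
python3 snap.py scene:s17 wrist:w17; python3 -c "
from h import *
im=load('s17')['im'][:,:,::-1];cv2.imwrite('pics/s17c.png',cv2.resize(im[140:210,150:230],None,fx=7,fy=7,interpolation=cv2.INTER_CUBIC))
im=load('w17')['im'][:,:,::-1];cv2.imwrite('pics/w17c.png',cv2.resize(im[180:300,200:360],None,fx=4,fy=4,interpolation=cv2.INTER_CUBIC))"
```

```text
{'clock': np.float64(21.283), 'eef_pos': array([ 610.491, -274.89 ,  122.069]), 'tool_rot': array([-3.14 ,  0.651,  2.768]), 'qpos': array([ 0.879,  0.824, -0.755,  2.159,  2.272,  0.605, -0.504]), 'force': array([-7.025,  2.777,  3.94 ]), 'torque': array([ 0.339,  1.371, -0.121]), 'width': np.float64(0.043)}
```

View pics/s17c.png

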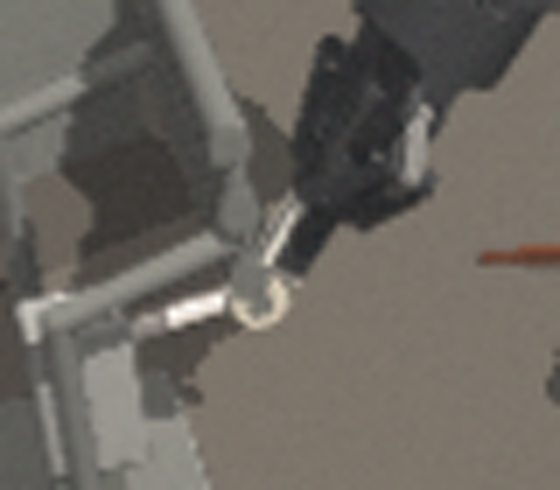

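View pics/w17c.png

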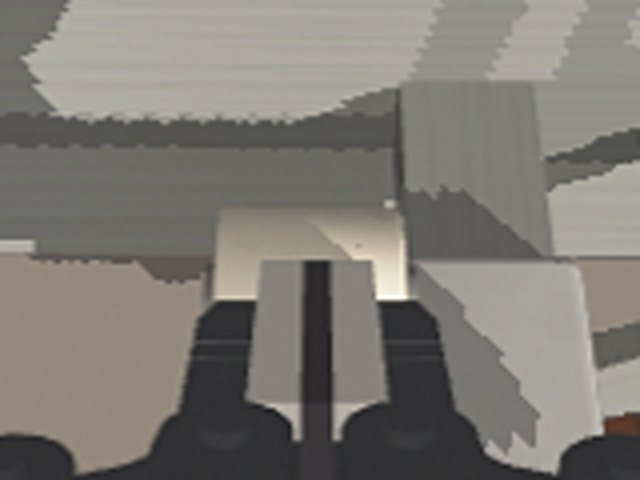

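Contact is made. The roller sank from (186.7,180.4) to (187.1,182.9) in the scene, and the sideways force is rubbing friction. I'll continue down along the arc.

Call:
{"name": "step_arm", "arguments": {
  "deltas": [
    [[0,-0.5,0.2,-3,0,0,0],[0,-0.5,0.2,-3,0,0,0],[0,0,0,-3,0,0,0],[0,0,0,-3,0,0,0],[0,0,0,-3,0,0,0],[0,0,0,-3,0,0,0],[0,0,0,0,0,0,0]]
  ]
}}

```text
clock: 21.97
eef_pos: [607.7, -273.8, 103.0]
tool_rot: [-3.141, 0.647, 2.768]
force: [-11.6, 2.7, 5.4]
width: 0.2
```

```bash
python3 snap.py scene:s18 wrist:w18; python3 -c "
from h import *
im=load('s18')['im'][:,:,::-1];cv2.imwrite('pics/s18c.png',cv2.resize(im[140:210,150:230],None,fx=7,fy=7,interpolation=cv2.INTER_CUBIC))
im=load('w18')['im'][:,:,::-1];cv2.imwrite('pics/w18c.png',cv2.resize(im[180:300,200:360],None,fx=4,fy=4,interpolation=cv2.INTER_CUBIC))"
```

```text
{'clock': np.float64(21.967), 'eef_pos': array([ 607.707, -273.755,  102.996]), 'tool_rot': array([-3.141,  0.647,  2.768]), 'qpos': array([ 0.882,  0.868, -0.763,  2.169,  2.312,  0.646, -0.527]), 'force': array([-11.599,   2.651,   5.36 ]), 'torque': array([ 0.546,  1.984, -0.229]), 'width': np.float64(0.211)}
```

View pics/s18c.png

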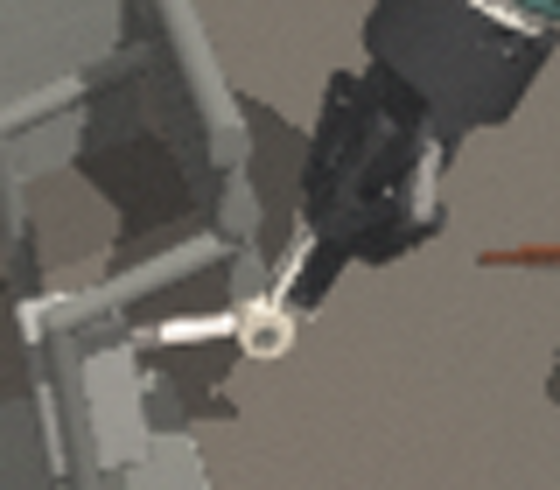

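View pics/w18c.png

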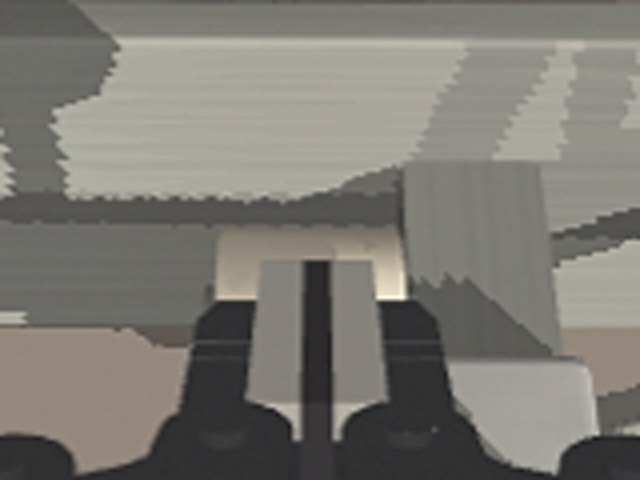

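The roller has sunk about 24 mm by geometry, and the scene shows it at (187.9,187.1). About 12 mm more takes it past the click (30 mm) and keeps it well under 49 mm.

Call:
{"name": "step_arm", "arguments": {
  "deltas": [
    [[0,0.5,-0.2,-2,0,0,0],[0,0.5,-0.2,-2,0,0,0],[0,0.5,-0.2,-2,0,0,0],[0,0.5,-0.2,-2,0,0,0],[0,0,0,0,0,0,0]]
  ]
}}

```text
clock: 22.48
eef_pos: [609.4, -274.1, 94.9]
tool_rot: [-3.141, 0.646, 2.768]
force: [-11.4, 3.1, 4.3]
width: -0.1
```

```bash
cat > ro.py <<'E'
import sys
from h import *
z=load(sys.argv[1]);im=z['im'][:,:,::-1];cv2.imwrite('pics/'+sys.argv[1]+'c.png',cv2.resize(im[140:210,150:230],None,fx=7,fy=7,interpolation=cv2.INTER_CUBIC))
s=np.array([.931,-.364,0]);y=np.array([.364,.931,0]);o=np.array([693.2,-307,0])
for f in (0,.2,.3,.4,.5,.6,.68): print(f,np.round(proj(z,[o+s*(-75*np.cos(.25-f))+y*12+[0,0,95+75*np.sin(.25-f)]])[0],1))
E
python3 snap.py scene:s19; python3 ro.py s19
```

```text
{'clock': np.float64(22.483), 'eef_pos': array([ 609.418, -274.119,   94.853]), 'tool_rot': array([-3.141,  0.646,  2.768]), 'qpos': array([ 0.881,  0.888, -0.762,  2.165,  2.326,  0.658, -0.531]), 'force': array([-11.394,   3.111,   4.281]), 'torque': array([ 0.565,  2.096, -0.128]), 'width': np.float64(-0.061)}
0 [186.4 181.6]
0.2 [187.6 185.4]
0.3 [187.9 187.3]
0.4 [187.9 189.3]
0.5 [187.7 191.4]
0.6 [187.3 193.4]
0.68 [186.8 194.9]
```

View pics/s19c.png

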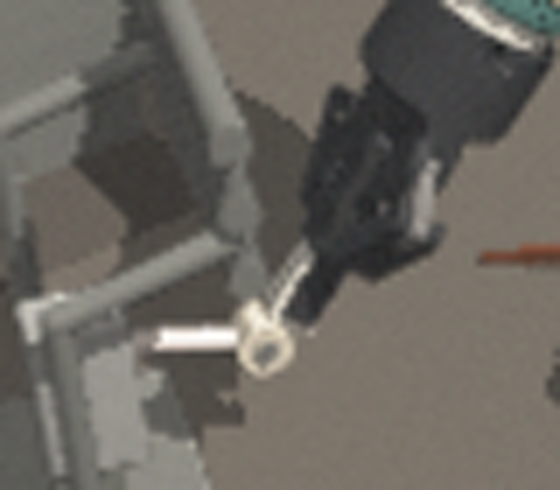

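Image and geometry both put the lever at about 0.42–0.45. I'll go 4 mm further to be sure of the click (about 0.5), then hold briefly.

Call:
{"name": "step_arm", "arguments": {
  "deltas": [
    [[0,0.2,-0.1,-2,0,0,0],[0,0.2,-0.1,-2,0,0,0],[0,0,0,-1,0,0,0],[0,0,0,0,0,0,0],[0,0,0,0,0,0,0]]
  ]
}}

```text
clock: 22.95
eef_pos: [610.0, -274.3, 90.2]
tool_rot: [-3.141, 0.647, 2.768]
force: [-11.5, 4.2, 3.7]
width: 0.3
```

```bash
python3 snap.py scene:s20; python3 ro.py s20 >/dev/null
```

```text
{'clock': np.float64(22.95), 'eef_pos': array([ 609.992, -274.32 ,   90.195]), 'tool_rot': array([-3.141,  0.647,  2.768]), 'qpos': array([ 0.881,  0.9  , -0.763,  2.165,  2.336,  0.668, -0.536]), 'force': array([-11.522,   4.229,   3.673]), 'torque': array([ 0.64 ,  2.062, -0.169]), 'width': np.float64(0.343)}
```

View pics/s20c.png

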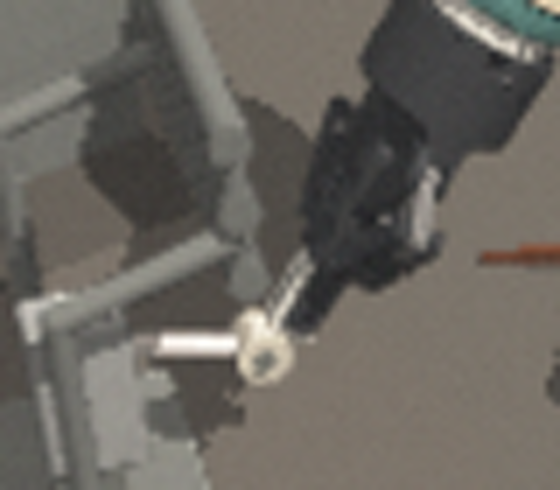

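The roller is now at (187.7,190.9), about 10 px below rest, matching a lever angle of about 0.5. That's past the click and short of 0.68. Now I'll release along the same path and back out.

Call:
{"name": "step_arm", "arguments": {
  "deltas": [
    [[0,-0.5,0.2,5,0,0,0],[0,-0.5,0.2,7,0,0,0],[0,0,0,8,0,0,0],[0,0,0,8,0,0,0],[0,0,0,8,0,0,0],[0,0,0,8,0,0,0],[0,0,0,6,0,0,0],[0,-5,2,0,0,0,0],[0,-8,3,0,0,0,0],[0,-8,3,0,0,0,0]]
  ]
}}

```text
clock: 23.83
eef_pos: [591.0, -267.5, 142.6]
tool_rot: [-3.139, 0.654, 2.769]
force: [-0.6, 0.7, -0.1]
width: -0.2
```

Call:
{"name": "step_arm", "arguments": {
  "deltas": [
    [[0,-8,3,2,0,0,0],[0,-8,3,3,0,0,0],[0,-8,3,4,0,0,0],[0,-8,3,5,0,0,0],[0,-8,3,5,0,0,0],[0,-8,3,5,0,0,0],[0,-8,3,5,0,0,0],[0,-8,3,5,0,0,0],[0,0,0,0,0,0,0],[0,0,0,0,0,0,0]]
  ]
}}

```text
clock: 24.67
eef_pos: [527.9, -244.1, 177.5]
tool_rot: [-3.138, 0.656, 2.769]
force: [0.8, 0.2, 0.5]
width: 0.4
```

```bash
python3 snap.py scene:s21 top:t21 wrist:w21; python3 ro.py s21 >/dev/null
```

```text
{'clock': np.float64(24.667), 'eef_pos': array([ 527.909, -244.106,  177.535]), 'tool_rot': array([-3.138,  0.656,  2.769]), 'qpos': array([ 0.968,  0.656, -0.847,  2.358,  2.271,  0.612, -0.595]), 'force': array([0.776, 0.156, 0.548]), 'torque': array([0.167, 0.613, 0.019]), 'width': np.float64(0.381)}
```

View pics/s21.png

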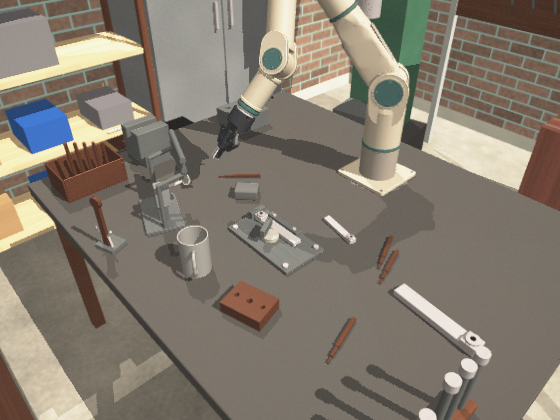

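View pics/s21c.png

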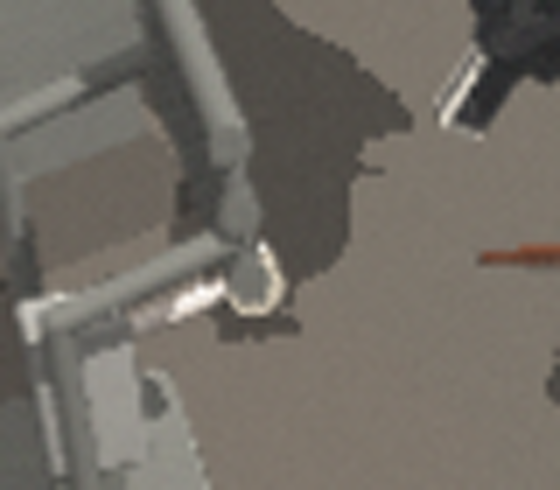

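View pics/t21.png

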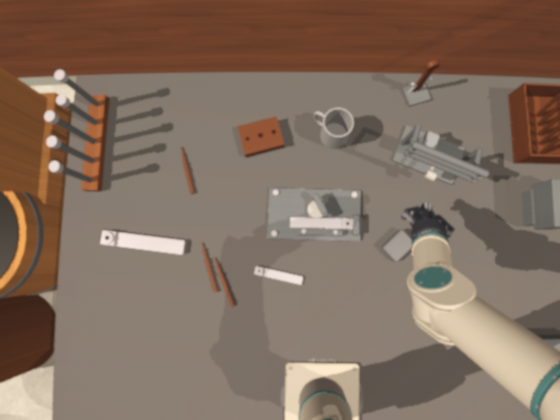

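The roller has sprung back to row 180, its resting place, and nothing else has moved. A last check of the jig, then I'll hand in.

```bash
python3 - <<'E'
from h import *
a=[load('top0'),load('t21')]
cv2.imwrite('pics/cmp.png',np.hstack([cv2.resize(z['im'][175:255,255:375,::-1],None,fx=3.3,fy=3.3,interpolation=cv2.INTER_CUBIC) for z in a]))
d=cv2.absdiff(a[0]['im'],a[1]['im']).max(2)
z=a[1];X=cloud(z);m=(X[...,2]>55)&(X[...,2]<75)&(abs(X[...,0]-547)<45)&(abs(X[...,1]-10)<45)
print(cv2.minAreaRect(X[m][:,:2].astype(np.float32)))
E
```

```text
((545.1790161132812, 12.99255084991455), (68.80130004882812, 16.30616569519043), 28.275653839111328)
```

View pics/cmp.png

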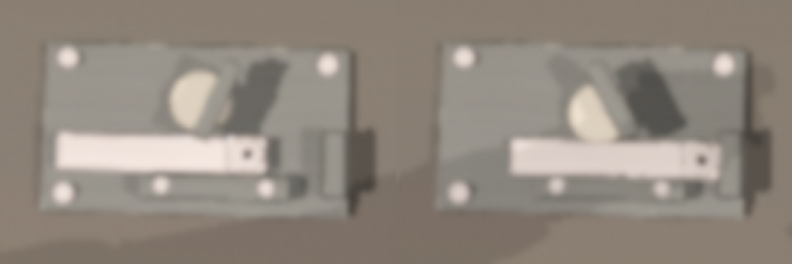

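The right-hand crop shows the header's head at the stop (720,160), the disc on the header at (595,130), and the bar still at about 28.3°. Handing in.

```bash
python3 -c "
from cell import ctrl
print(ctrl.finish_job())"
```

```text
the job is handed in; nothing more can be done
None
```

I slid the header home, clamped it with the knob, let go, then pressed the switch and let it spring back. I handed the job in at about 25 s; no verdict was reported.

- **Header:** I pushed it about 50 mm until the arm stalled and the force rose from about 4 N to 9.5 N. The images show the head against the end stop.
- **Knob:** It turned from about 0.19 to about 1.12 rad (firm from about 1.08) and stayed there after I let go.
- **Knob margin:** I tried to add about 0.1 rad, but the bar only slipped in the pads at about 2.7 N m and did not move. That is well above the stated 0.1–0.6 N m. I took it as a tight clamp, but the margin over 1.08 is small.
- **Switch:** I pressed the roller with the tool tilted about 37°, to a lever angle of about 0.5 rad (images 0.47–0.55). That is past the click at 0.40 and below the 0.68 limit. I had no direct sign of the click itself. The roller then returned to its rest height.
- **Everything else:** The final pictures show nothing else moved, and the robot was clear of everything.

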